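# Hang the shelf-spacer kit on its hook

## Task

Hang the three grey shelf spacers on the kit hook in order of size, the largest first against the backstop, then the middle one, then the smallest, each hanging on the prong with its tongue fully home in the pocket of the one behind it. As each goes on, slide it along the prong until you feel it bear and press it firmly but gently home, never ramming it, before you let go; how far back the backstop's plate is set has to be found by feel. Leave everything else on the bench where it is.

Things in the scene. Friction and masses are not known exactly. Their poses are not given: they have to be found in the camera images.
- kit_hook: steel hook stand fixed to the bench. Origin on the bench under the prong; x runs along the prong from its free tip to the post, z up. Prong: level bar 8 mm wide, 10 high, axis 200 mm high, top at 205 mm. Post 24 x 30 mm, 210 mm tall, at x=+84 mm, on a 120 x 140 mm foot. A spacer hangs with its x along the hook's x, its tongue towards the post.
- prong_tip (a point): free end of the prong, on its axis, 200 mm above the bench, at x=-124 mm of the hook. The last 8 mm turn up to 215 mm high. A spacer held 15 to 17 mm above its hanging height passes over the tip along the hook's +x; then it is lowered until it rests on the prong and slid along.
- backstop: end stop at the root of the prong; axes as the hook's, origin on the prong's axis above the hook's origin. It carries a dark steel buffer plate, 68 wide, 80 high, 18 deep, clamped on the prong with its front face anywhere from x=0 to x=+25 mm: this is not measured. Its front pocket, 48 wide, 10 deep, 36 below to 14 mm above the axis, takes the large tongue.
- buffer_line (a point): the most forward place of the buffer's front face, on the prong's axis (hook x=0); the true face is 0 to 25 mm behind it. The large spacer seats with its origin 15 mm in front of the true face, medium and small 30 and 60 mm further forward; find the face by sliding slowly (20 mm/s) until it bears, then build up to a steady 8 to 9 N; never over 25 N.
- large: largest grey plastic spacer standing on the bench, 0.15 to 0.26 kg. Body 60 mm wide (y), 30 deep (x), 100 high (z); origin under the body's centre. Front face x=-15, back shoulder x=+15 mm. Tongue on the back, 44 wide, to x=+23, z=37 to 81 (last 3 mm slimmer for lead-in). Pocket in the front, 40 wide, 10 deep, z=34 to 84. All centred in y. Grip its solid top 25 mm across the 60 mm width, not too near the back, so no finger hits the part behind.
- large_slot (a point): centre of the top edge of the large spacer's slot, 75 mm above its origin. The slot is 14 mm wide, 32 mm high (z=43 to 75) and runs through body and tongue along x. Hung up, this edge rests on the prong's top.
- medium: middle-sized grey plastic spacer standing on the bench, 0.12 to 0.21 kg. Body 52 mm wide (y), 30 deep (x), 90 high (z); origin under the body's centre. Front face x=-15, back shoulder x=+15 mm. Tongue on the back, 36 wide, to x=+23, z=27 to 71 (last 3 mm slimmer for lead-in). Pocket in the front, 32 wide, 10 deep, z=24 to 74. All centred in y. Grip its solid top 25 mm across the 52 mm width, not too near the back, so no finger hits the part behind.
- medium_slot (a point): centre of the top edge of the medium spacer's slot, 65 mm above its origin. The slot is 14 mm wide, 32 mm high (z=33 to 65) and runs through body and tongue along x. Hung up, this edge rests on the prong's top.
- small: smallest grey plastic spacer standing on the bench, 0.1 to 0.17 kg. Body 44 mm wide (y), 30 deep (x), 80 high (z); origin under the body's centre. Front face x=-15, back shoulder x=+15 mm. Tongue on the back, 28 wide, to x=+23, z=17 to 61 (last 3 mm slimmer for lead-in). Pocket in the front, 24 wide, 10 deep, z=14 to 64. All centred in y. Grip its solid top 25 mm across the 44 mm width, not too near the back, so no finger hits the part behind.
- small_slot (a point): centre of the top edge of the small spacer's slot, 55 mm above its origin. The slot is 14 mm wide, 32 mm high (z=23 to 55) and runs through body and tongue along x. Hung up, this edge rests on the prong's top.
- carton: small brown carton 90 x 60 x 50 mm standing among the spacers; origin under its centre
- tape_core: cardboard tube core, 90 mm across, 48 mm high, standing on end; origin under its centre
- scanner: black hand scanner lying on its side, about 150 x 90 x 34 mm; origin under it
- marker: black marker pen lying down, 130 mm long, 16 mm thick; origin under its middle
- screwdriver: screwdriver lying on the bench; origin under its middle
- mug: white mug, 80 mm across, 90 mm high; origin under its centre
- filter_box: white paper-wrapped box 110 x 70 x 70 mm; origin under its centre
There are look-alikes about, which are no part of the job. Leave any turquoise look-alike of the small alone.

How it is judged:
By the outcome, as a careful person would: the job done as asked, in the order asked, and still so for the second after the job is handed in, with the robot touching nothing.
It also fails if it takes over 72 s, if anything falls off the work surface, if the arm or the gripper's body presses on something with over 40 N, if the wrist force passes 120 N, or if a joint passes its speed limit or range.

## Robot

A 6-joint arm with a two-finger parallel gripper is mounted at the origin on the work surface. World frame = base frame: x ahead of the robot, y to its left, z up, the work surface at z = 0. Lengths are in m, angles in rad, forces in N, time in s.
With the tool pointing down it reaches from about 0.25 to 0.775 m from the base axis. Payload 4 kg.
Tool frame: the origin (TCP) lies at the centre of the arm's flange, where the gripper is bolted on; the fingertips stand 199 mm ahead of it and the grasp point (between the pads) lies 180 mm ahead of it (robot.tcp_to_tips is the z of the fingertips in the tool frame, in m); z points along the fingers, y is the line along which they close (so a half turn about z gives the same grasp; the last joint's range is limited). The gripper opens to 94 mm and grips with 3 to 60 N. Pads are 16 mm wide; open, the fingers measure 119 mm over their backs; the gripper's body (75 mm by 177 mm) begins 78 mm behind the grasp point.
Start: joints at [-1.435, 0.087, 1.371, -0, 1.684, -0.103], TCP at [0.13, -0.534, 0.405] pointing down, gripper open.
Joint ranges: [-3.1, 3.1], [-0.76, 2.03], [0.27, 2.55], [-1.08, 4.22], [0.17, 2.65], [-2.57, 2.57]. Speed limits (rad/s): [2.79, 2.79, 3.14, 3.14, 3.14, 3.14].

## Interface

Orientations are given as [roll, pitch, yaw] about the fixed x, y, z axes, in that order (R = Rz(yaw) Ry(pitch) Rx(roll)).
In Python, from bench import robot gives the robot as it stands.
- The arm moves only by the tool play_rows, never from a script. Its arguments are lists of equal length, an entry for each row: "translation": the shift along the tool's x, y, z scaled (see below), a list of three; "twist": the turn, a rotation vector about the tool's x, y, z scaled (see below), a list of three; "gripper": the opening, from -1 (shut) to 1 (fully open). A call has 1 to 8 rows; each row shifts and turns the commanded pose from where the row before left it, along the tool's axes as they then stand; what a row does not reach is not made up. The controller multiplies each number of a shift by 0.04 m and each number of a turn by 0.1 rad. A row lasts 1/10 s, in which the tool goes at most 50 mm and 8.59 degrees, less where a joint would pass 70% of its speed; a pose out of reach is approached as far as the arm can. A call with a number of a shift or a turn outside -1 to 1 is refused whole. A call with a gripper value outside its range is refused whole. The fingers move at their own pace and stop on an object; the grip force is fixed at half the most. Time passes only in rows, so rows that do not move let the fingers close. It gives the time, the measured TCP pose, the force, the opening and the grip force at its end, in the units of the state.
- robot.get_obs(): the state, without advancing time (a new reading comes with each control period).
- robot.snapshot(name): name is "scene" or "top" or "wrist"; returns the picture (420x560x3 uint8, red, green, blue); there is no depth.
- robot.camera_model(name): a dict with "camera_matrix" (3x3 intrinsics, pixels), "k1" (the pictures are not rectified: a ray, as slopes to the right and down, at radius r is drawn at 1 + k1 r^2 times it, then the intrinsics apply), "rvec" (rotation vector, rad) and "tvec" (3), from world to camera coordinates, as OpenCV has them. Camera axes: x right, y down, z forward; pixel columns grow to the right and rows downward; lengths in m; the calibration is good to about 2 mm. A picture is of the moment at which its call begins: read the wrist's pose just before it. camera_model takes no time and is no camera call; for the wrist camera it gives the pose at the moment of the call.
- robot.close_job(): hands the job in; it is judged then, once.
Trained networks look in the newest picture that a camera, given by its name, has taken for a name from the list of things; names that differ only in an ending like _2 or _b are one class to them, and where a whole thing is asked for, a point or a joint stands for the part that bears it (a point fixed in the world has none). Each returns a list of dicts, best first, with "score" (0 to 1); they miss things now and then, are a little off and sometimes report something else, mostly with a low value. They report only what shows in the picture. A call takes as long as a camera call. They do not tell look-alikes from the thing itself.
- robot.recognise(name, camera): "centre" ([x, y, z] in m, in world coordinates, good to about 4 mm: the middle of the surface that is visible of it).
- robot.spot_point(name, camera): "centre" ([x, y, z] in m, in world coordinates, good to about 4 mm: a listed point, or the origin of a listed thing).
The state is a dict: "time": time; "joint_positions": joint angles; "qvel": joint speeds; "joint_torque": joint torques, N m; "tool_pos": TCP position; "ee_rot": TCP orientation; "wrist_force": force on the tool from outside, world axes, zero at the start; "wrist_torque": the same for the moment, N m; "width": finger opening in m; "finger_force": force on a finger pad.
Only numpy, scipy, OpenCV 4.12 (cv2) and the standard library are available. Lean on these libraries where they do the work, as an engineer would, in place of code of your own. Each camera call takes 0.05 s, during which the arm holds its last target. There are 200 camera calls.

## Working session

There is one attempt and no reset: what is moved stays moved. The work goes in short steps, Python scripts to look and compute and a tool call to move; the robot and the scene stay as the last step left them, time stands still between calls to the robot, and variables do not carry over. Pictures are saved under pics/ and viewed, at most 10 in all, crops included, and the job is handed in when it is done.

Besides the shell and the picture viewer there is one more tool, called by a JSON object that holds its "name" and its "arguments", one argument or row to a line. play_rows: Moves the arm, as the interface text tells. Its arguments: {"type":"object","properties":{"translation":{"type":"array","items":{"type":"array","items":{"type":"number","minimum":-1,"maximum":1}}},"twist":{"type":"array","items":{"type":"array","items":{"type":"number","minimum":-1,"maximum":1}}},"gripper":{"type":"array","items":{"type":"number"}}},"required":["translation","twist","gripper"]}

```bash
mkdir -p pics; ls; cat > h.py <<'E'
import numpy as np, cv2
from scipy.spatial.transform import Rotation as R
from bench import robot
def snap(cam,fn=None):
    m=robot.camera_model(cam); im=robot.snapshot(cam)
    if fn: cv2.imwrite('pics/'+fn,cv2.cvtColor(im,cv2.COLOR_RGB2BGR))
    return im,m
def ray(m,u,v):
    K=np.array(m['camera_matrix']);d=np.array([(u-K[0,2])/K[0,0],(v-K[1,2])/K[1,1]])
    s=d.copy()
    for _ in range(20): s=d/(1+m['k1']*(s@s))
    Rm=cv2.Rodrigues(np.array(m['rvec'],float))[0]; t=np.array(m['tvec'],float).ravel()
    return -Rm.T@t, Rm.T@np.array([s[0],s[1],1])
def at_z(m,u,v,z):
    c,d=ray(m,u,v); return c+d*(z-c[2])/d[2]
def proj(m,P):
    Rm=cv2.Rodrigues(np.array(m['rvec'],float))[0]; p=Rm@np.array(P,float)+np.array(m['tvec'],float).ravel()
    s=p[:2]/p[2]; s=s*(1+m['k1']*(s@s)); K=np.array(m['camera_matrix'])
    return np.array([K[0,0]*s[0]+K[0,2],K[1,1]*s[1]+K[1,2]])
E
python3 - <<'E'
from h import *
np.set_printoptions(precision=4,suppress=True)
for c in ['scene','top']:
    im,m=snap(c,c+'1.png'); print(c,ray(m,280,210))
    for n in ['large','medium','small','kit_hook','prong_tip','buffer_line','large_slot','medium_slot','small_slot']:
        print(n,[(round(d['score'],2),np.round(d['centre'],3).tolist()) for d in robot.spot_point(n,c)[:3]])
print(robot.get_obs())
E
```

```text
pics
scene (array([ 1.0792, -0.2617,  0.9233]), array([-0.5061,  0.3154, -0.8029]))
large [(0.81, [0.611, -0.199, 0.0])]
medium [(0.71, [0.495, -0.055, 0.002]), (0.34, [0.735, 0.106, -0.003])]
small [(0.84, [0.382, -0.357, -0.002]), (0.67, [0.468, -0.351, -0.003]), (0.51, [0.611, -0.196, 0.002])]
kit_hook [(0.6, [0.567, 0.165, 0.001])]
prong_tip [(0.78, [0.578, 0.048, 0.195])]
buffer_line [(0.9, [0.562, 0.165, 0.2]), (0.5, [0.466, -0.349, -0.003])]
large_slot [(0.61, [0.615, -0.202, 0.071]), (0.31, [0.569, 0.171, 0.203])]
medium_slot [(0.87, [0.496, -0.054, 0.066])]
small_slot [(0.77, [0.376, -0.356, 0.056]), (0.58, [0.469, -0.348, 0.056])]
top (array([0.3289, 0.0502, 1.4393]), array([ 0.1742, -0.0287, -0.9843]))
large [(0.63, [0.493, -0.053, 0.068]), (0.6, [0.615, -0.197, 0.001])]
medium [(0.77, [0.491, -0.055, -0.002]), (0.66, [0.615, -0.196, -0.002]), (0.64, [0.472, -0.352, 0.057])]
small [(0.87, [0.378, -0.362, 0.002]), (0.64, [0.466, -0.345, 0.001]), (0.64, [0.657, -0.072, 0.001])]
kit_hook [(0.67, [0.567, 0.172, -0.004])]
prong_tip []
buffer_line [(0.96, [0.566, 0.169, 0.201])]
large_slot [(0.69, [0.615, -0.204, 0.078]), (0.58, [0.494, -0.055, 0.002]), (0.25, [0.614, -0.199, -0.002])]
medium_slot [(0.5, [0.494, -0.056, 0.066])]
small_slot [(0.57, [0.47, -0.353, 0.056]), (0.56, [0.376, -0.358, 0.055])]
{'time': 1.0, 'joint_positions': array([-1.4351,  0.0872,  1.3707, -0.    ,  1.6836, -0.1031]), 'qvel': array([-0.0008, -0.0005,  0.0009,  0.0014,  0.0002, -0.0012]), 'joint_torque': array([  0.0012, -34.0047, -30.2603,   0.0719,   0.0236,  -0.    ]), 'tool_pos': array([ 0.1301, -0.5344,  0.4047]), 'ee_rot': array([3.1415, 0.    , 0.2388]), 'wrist_force': array([-0.546 , -0.4901,  0.338 ]), 'wrist_torque': array([-0.0314,  0.0241,  0.0409]), 'finger_force': 0.0, 'width': 0.0942157089451777}
```

View pics/scene1.png

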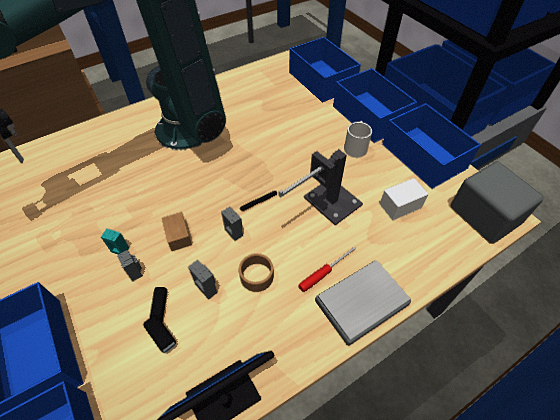

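View pics/top1.png

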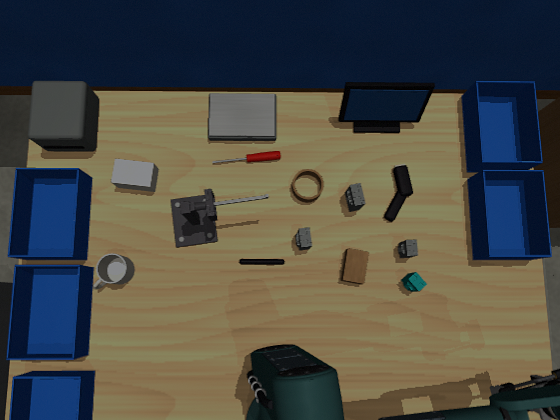

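Large spacer at top-view pixel (355,197), medium (304,238), small (407,248), turquoise decoy (414,283), hook with prong tip (268,197). Next, a closer look for the headings.

```bash
python3 - <<'E'
from h import *
im=cv2.imread('pics/top1.png'); sc=cv2.imread('pics/scene1.png')
a=[cv2.resize(im[y-24:y+24,x-24:x+24],(264,264),interpolation=cv2.INTER_CUBIC) for x,y in [(355,197),(304,238),(407,248)]]
b=[cv2.resize(sc[y-24:y+24,x-24:x+24],(264,264),interpolation=cv2.INTER_CUBIC) for x,y in [(203,278),(232,222),(130,264)]]
cv2.imwrite('pics/c1.png',np.vstack([np.hstack(a),np.hstack(b)]))
m=robot.camera_model('top')
print(at_z(m,268,197,.215),at_z(m,212,205,.205)); print(robot.camera_model('wrist'))
E
```

```text
[0.57825482 0.04420983 0.215     ] [0.55946285 0.18315984 0.205     ]
{'camera_matrix': array([[337.70430624,   0.        , 271.37516443],
       [  0.        , 337.70430624, 211.75440916],
       [  0.        ,   0.        ,   1.        ]]), 'k1': -0.022676374896737867, 'rvec': array([-2.28402607,  1.79627257,  0.2582859 ]), 'tvec': array([-0.55015554, -0.0281718 ,  0.39295381])}
```

View pics/c1.png

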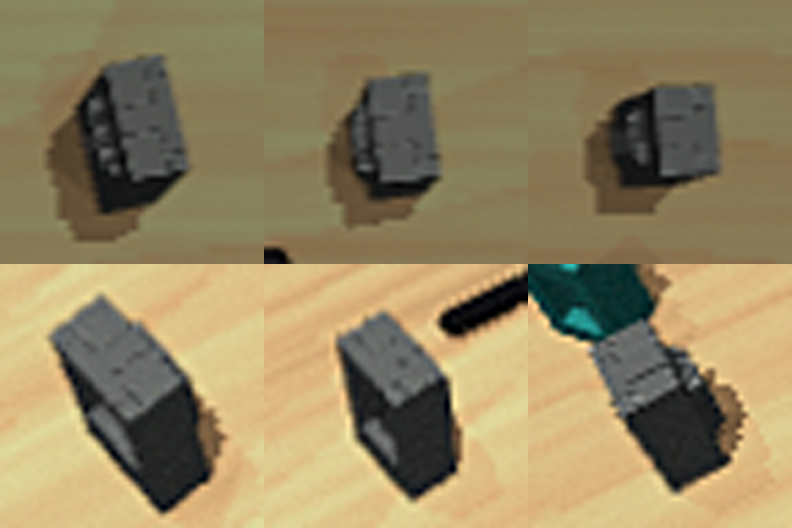

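Tongues of all three point to image left (world +y): headings about 105°, 96°, 94° (large, medium, small). Planning the move over the large one.

```bash
cat >> h.py <<'E'
def plan(pos,yaw,dec=2,step=.038,verb=True):
    """rows from measured pose to (pos,yaw), tool kept down"""
    o=robot.get_obs(); Rc=R.from_euler('xyz',o['ee_rot']); p=np.array(o['tool_pos']); Rt=R.from_euler('xyz',[np.pi,0,yaw]); pos=np.array(pos,float)
    w=(Rc.inv()*Rt).as_rotvec(); n=int(np.ceil(max(np.linalg.norm(pos-p)/step,np.linalg.norm(w)/.1,1)))
    T=[];W=[]
    for k in range(n):
        t=Rc.inv().apply((pos-p)/(n-k))/.04; t=np.round(t,dec); v=np.round((Rc.inv()*Rt).as_rotvec()/(n-k)/.1,dec)
        T.append(t.tolist());W.append(v.tolist()); p=p+Rc.apply(t*.04); Rc=Rc*R.from_rotvec(v*.1)
    for i in range(0,n,8): print('T',T[i:i+8],'\nW',W[i:i+8])
    print('n',n,'end',np.round(p,4))
E
python3 - <<'E'
from h import *
o=robot.get_obs();m=robot.camera_model('wrist'); c,d=ray(m,271,212); Rc=R.from_euler('xyz',o['ee_rot'])
print('cam in tool',Rc.inv().apply(c-o['tool_pos']),Rc.inv().apply(d),o['time'])
plan([.615,-.22,.42],np.radians(105))
E
```

```text
cam in tool [0.0832868  0.00019131 0.01970288] [-0.28256513 -0.0013518   0.95924808] 1.0
T [[0.85, -0.3, -0.02], [0.88, -0.21, -0.02], [0.89, -0.12, -0.02], [0.9, -0.03, -0.02], [0.9, 0.06, -0.03], [0.89, 0.15, -0.02], [0.87, 0.23, -0.03], [0.85, 0.32, -0.02]] 
W [[0.0, 0.0, -1.0], [0.0, 0.0, -1.0], [0.0, 0.0, -1.0], [0.0, 0.0, -1.0], [0.0, 0.0, -0.99], [0.0, 0.0, -1.0], [0.0, 0.0, -0.99], [0.0, 0.0, -1.0]]
T [[0.81, 0.4, -0.03], [0.77, 0.48, -0.02], [0.71, 0.55, -0.03], [0.66, 0.62, -0.02], [0.59, 0.69, -0.03], [0.52, 0.74, -0.02], [0.44, 0.79, -0.03], [0.36, 0.82, -0.02]] 
W [[0.0, 0.0, -0.99], [0.0, 0.0, -1.0], [0.0, 0.0, -0.99], [0.0, 0.0, -1.0], [0.0, 0.0, -0.99], [-0.0, 0.0, -1.0], [-0.0, 0.0, -0.99], [-0.0, 0.0, -1.0]]
n 16 end [ 0.6149 -0.2201  0.4199]
```

{"name": "play_rows", "arguments": {
  "translation": [
    [0.85,-0.3,-0.02],
    [0.88,-0.21,-0.02],
    [0.89,-0.12,-0.02],
    [0.9,-0.03,-0.02],
    [0.9,0.06,-0.03],
    [0.89,0.15,-0.02],
    [0.87,0.23,-0.03],
    [0.85,0.32,-0.02]
  ],
  "twist": [
    [0,0,-1],
    [0,0,-1],
    [0,0,-1],
    [0,0,-1],
    [0,0,-1],
    [0,0,-1],
    [0,0,-1],
    [0,0,-1]
  ],
  "gripper": [1,1,1,1,1,1,1,1]
}}

```text
time: 1.8
tool_pos: [0.3735, -0.3764, 0.4121]
ee_rot: [3.141, 0.0, 1.043]
wrist_force: [-0.1, 0.0, -0.2]
width: 0.0943
finger_force: 0.0
```

{"name": "play_rows", "arguments": {
  "translation": [
    [0.81,0.4,-0.03],
    [0.77,0.48,-0.02],
    [0.71,0.55,-0.03],
    [0.66,0.62,-0.02],
    [0.59,0.69,-0.03],
    [0.52,0.74,-0.02],
    [0.44,0.79,-0.03],
    [0.36,0.82,-0.02]
  ],
  "twist": [
    [0,0,-1],
    [0,0,-1],
    [0,0,-1],
    [0,0,-1],
    [0,0,-1],
    [0,0,-1],
    [0,0,-1],
    [0,0,-1]
  ],
  "gripper": [1,1,1,1,1,1,1,1]
}}

```text
time: 2.6
tool_pos: [0.6154, -0.218, 0.4199]
ee_rot: [3.142, 0.0, 1.843]
wrist_force: [0.6, -0.4, -0.5]
width: 0.0937
finger_force: 0.0
```

```bash
python3 - <<'E'
from h import *
o=robot.get_obs(); print(o['time'],o['tool_pos'],o['ee_rot'],o['wrist_force'])
im,m=snap('wrist','w1.png')
for n in ['large','large_slot']: print(n,[(round(d['score'],2),np.round(d['centre'],3).tolist()) for d in robot.spot_point(n,'wrist')[:3]])
E
```

```text
2.6 [ 0.61535919 -0.21799704  0.419934  ] [3.14154350e+00 2.92141108e-04 1.84308370e+00] [ 0.59408754 -0.40637056 -0.50995362]
large [(0.69, [0.615, -0.203, 0.003])]
large_slot [(0.82, [0.61, -0.199, 0.074])]
```

View pics/w1.png

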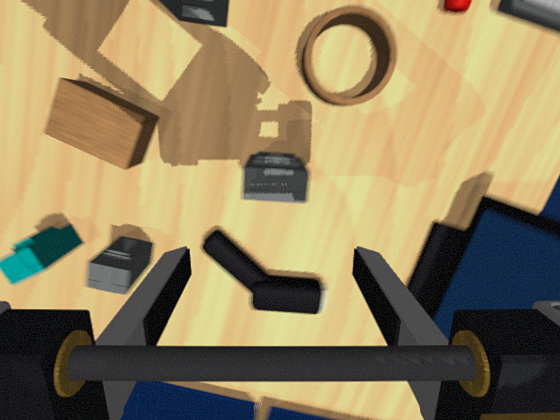

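Wrist view: large at (275,180), tongue up the image; small at (120,265), turquoise at (40,250). I'll fit the box model to the grey silhouette.

```bash
cat >> h.py <<'E'
from scipy.optimize import minimize
DIM=dict(large=(.06,.1,.044,.037,.081),medium=(.052,.09,.036,.027,.071),small=(.044,.08,.028,.017,.061))
def fit(name,im,m,x,y,th,z0=0.,win=45,fn=None):
    w,h,tw,ta,tb=DIM[name]
    S=4
    hsv=cv2.cvtColor(im,cv2.COLOR_RGB2HSV)
    u0,v0=(proj(m,[x,y,z0+h/2])).astype(int)-win
    r0=max(v0,0);c0=max(u0,0)
    sub=hsv[r0:v0+2*win,c0:u0+2*win]; g=((sub[...,1]<70)).astype(np.uint8)
    n,lab,st,ce=cv2.connectedComponentsWithStats(g)
    cc=np.array([u0+win-c0,v0+win-r0]); 
    k=lab[cc[1]-4:cc[1]+5,cc[0]-4:cc[0]+5]; k=k[k>0]; k=np.bincount(k).argmax()
    g=(lab==k).astype(np.uint8); g=cv2.morphologyEx(g,cv2.MORPH_CLOSE,np.ones((3,3)))
    G=cv2.resize(g,None,fx=S,fy=S,interpolation=cv2.INTER_NEAREST)
    def ren(q):
        M=np.zeros_like(G); c,s=np.cos(q[2]),np.sin(q[2])
        for xa,xb,ww,za,zb in [(-.015,.015,w,0,h),(.015,.023,tw,ta,tb)]:
            P=[proj(m,[q[0]+c*a-s*b,q[1]+s*a+c*b,z0+zz]) for a in(xa,xb) for b in(-ww/2,ww/2) for zz in(za,zb)]
            P=((np.array(P)-[c0,r0]+.5)*S).astype(np.float32)
            cv2.fillConvexPoly(M,cv2.convexHull(P).round().astype(np.int32),1)
        return M
    f=lambda q:(ren(q)!=G).sum()/G.sum()
    best=min((minimize(f,[x,y,th+d],method='Nelder-Mead',options=dict(initial_simplex=[[x,y,th+d],[x+.008,y,th+d],[x,y+.008,th+d],[x,y,th+d+.15]],xatol=1e-4,fatol=1e-4,maxiter=300)) for d in(-.12,0,.12)),key=lambda r:r.fun)
    print(name,'x,y',np.round(best.x[:2],4),'deg',round(np.degrees(best.x[2]),2),'mismatch',round(best.fun,3),'px',g.sum())
    if fn:
        a=cv2.cvtColor(im[r0:v0+2*win,c0:u0+2*win],cv2.COLOR_RGB2BGR); a=cv2.resize(a,None,fx=S,fy=S)
        cn,_=cv2.findContours(ren(best.x),0,1); cv2.drawContours(a,cn,-1,(0,0,255),1)
        cn,_=cv2.findContours(G,0,1); cv2.drawContours(a,cn,-1,(0,255,0),1); cv2.imwrite('pics/'+fn,a)
    return best.x
E
python3 - <<'E'
from h import *
im,m=snap('wrist'); fit('large',im,m,.613,-.2,np.radians(105),fn='f1.png'); fit('small',im,m,.467,-.349,np.radians(94))
im,m=snap('top')
for n,x,y,t in [('large',.613,-.2,105),('medium',.494,-.055,96),('small',.467,-.349,94)]: fit(n,im,m,x,y,np.radians(t),win=25)
im,m=snap('scene')
for n,x,y,t in [('large',.613,-.2,105),('medium',.494,-.055,96),('small',.467,-.349,94)]: fit(n,im,m,x,y,np.radians(t),win=30)
E
```

```text
large x,y [ 0.6122 -0.2001] deg 101.2 mismatch 0.049 px 2994
small x,y [ 0.4684 -0.3473] deg 89.87 mismatch 0.061 px 2704
large x,y [ 0.6181 -0.1915] deg 47.95 mismatch 1.461 px 157
medium x,y [ 0.4958 -0.0566] deg 93.77 mismatch 0.113 px 296
small x,y [ 0.4681 -0.3485] deg 101.7 mismatch 0.218 px 281
large x,y [ 0.607  -0.2002] deg 97.11 mismatch 0.315 px 788
medium x,y [ 0.4917 -0.0565] deg 91.55 mismatch 0.131 px 449
small x,y [ 0.4669 -0.348 ] deg 95.9 mismatch 0.102 px 422
```

View pics/f1.png

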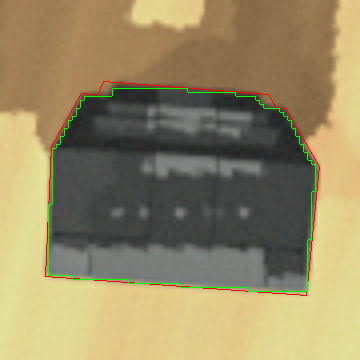

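The model fits the large within about a pixel: (0.612,-0.200), 101.2°.

```bash
python3 - <<'E'
from h import *
plan([.6126,-.2029,.268],np.radians(101.2)); print(robot.get_obs()['tool_pos'])
E
```

```text
T [[0.08, 0.02, 0.76], [0.08, 0.02, 0.76], [0.08, 0.01, 0.76], [0.09, 0.01, 0.76], [0.08, 0.02, 0.76]] 
W [[-0.0, 0.0, 0.14], [-0.0, 0.0, 0.14], [-0.0, 0.0, 0.14], [-0.0, 0.0, 0.14], [-0.01, 0.0, 0.15]]
n 5 end [ 0.6127 -0.203   0.2679]
[ 0.61356031 -0.21964475  0.41987074]
```

{"name": "play_rows", "arguments": {
  "translation": [
    [0.41,0.08,0.4],
    [0,0,0.9],
    [0,0,0.9],
    [0,0,0.9],
    [0,0,0.7],
    [0,0,0],
    [0,0,0],
    [0,0,0]
  ],
  "twist": [
    [0,0,0.7],
    [0,0,0],
    [0,0,0],
    [0,0,0],
    [0,0,0],
    [0,0,0],
    [0,0,0],
    [0,0,0]
  ],
  "gripper": [1,1,1,1,1,1,0,-1]
}}

```text
time: 3.7
tool_pos: [0.6132, -0.2032, 0.2709]
ee_rot: [3.138, 0.003, 1.768]
wrist_force: [0.0, 1.1, 1.0]
width: 0.0809
finger_force: 0.0
```

{"name": "play_rows", "arguments": {
  "translation": [
    [0,0,0],
    [0,0,0],
    [0,0,0],
    [0,0,0],
    [0,0,0],
    [0,0,-0.2],
    [0,0,-0.6]
  ],
  "twist": [
    [0,0,0],
    [0,0,0],
    [0,0,0],
    [0,0,0],
    [0,0,0],
    [0,0,0],
    [0,0,0]
  ],
  "gripper": [-1,-1,-1,-1,-1,-1,-1]
}}

```text
time: 4.4
tool_pos: [0.612, -0.2018, 0.2957]
ee_rot: [-3.134, -0.005, 1.769]
wrist_force: [0.1, -0.2, -2.6]
width: 0.0598
finger_force: 29.9
```

```bash
python3 - <<'E'
from h import *
plan([.585,-.04,.50],np.radians(96))
E
```

```text
T [[0.59, 0.01, -0.73], [0.59, 0.01, -0.73], [0.59, 0.0, -0.73], [0.59, -0.01, -0.73], [0.58, -0.01, -0.73], [0.59, -0.02, -0.72], [0.58, -0.03, -0.73]] 
W [[-0.01, -0.01, 0.13], [-0.01, -0.01, 0.13], [-0.01, -0.01, 0.13], [-0.01, -0.01, 0.14], [-0.01, -0.0, 0.13], [-0.01, -0.01, 0.14], [-0.01, -0.0, 0.13]]
n 7 end [ 0.585  -0.0401  0.5001]
```

{"name": "play_rows", "arguments": {
  "translation": [
    [0,0,-0.9],
    [0,0,-0.9],
    [0.8,0,-0.6],
    [0.8,0,-0.6],
    [0.8,0,-0.6],
    [0.8,0,-0.6],
    [0.8,-0.05,-0.6],
    [0,0,0]
  ],
  "twist": [
    [0,0,0.13],
    [0,0,0.13],
    [0,0,0.13],
    [0,0,0.13],
    [0,0,0.13],
    [0,0,0.13],
    [0,0,0.13],
    [0,0,0]
  ],
  "gripper": [-1,-1,-1,-1,-1,-1,-1,-1]
}}

```text
time: 5.2
tool_pos: [0.5869, -0.0406, 0.4964]
ee_rot: [3.134, -0.0, 1.683]
wrist_force: [-0.0, -0.4, -0.9]
width: 0.0603
finger_force: 29.9
```

```bash
python3 - <<'E'
from h import *
im,m=snap('wrist','w2.png')
for n in ['prong_tip','buffer_line','kit_hook']: print(n,[(round(d['score'],2),np.round(d['centre'],3).tolist()) for d in robot.spot_point(n,'wrist')[:3]])
o=robot.get_obs();print(o['tool_pos'],o['ee_rot'],o['wrist_force'],o['wrist_torque'])
E
```

```text
prong_tip [(0.56, [0.589, 0.043, 0.198]), (0.32, [0.49, -0.059, -0.002])]
buffer_line [(0.42, [0.439, 0.064, -0.0])]
kit_hook [(0.68, [0.416, -0.2, 0.001])]
[ 0.58795006 -0.04494032  0.48980284] [-3.13830952e+00 -3.99891062e-04  1.67718995e+00] [ 0.36781619  0.655582   -3.35335051] [-0.0011345  -0.03788466  0.02242068]
```

View pics/w2.png

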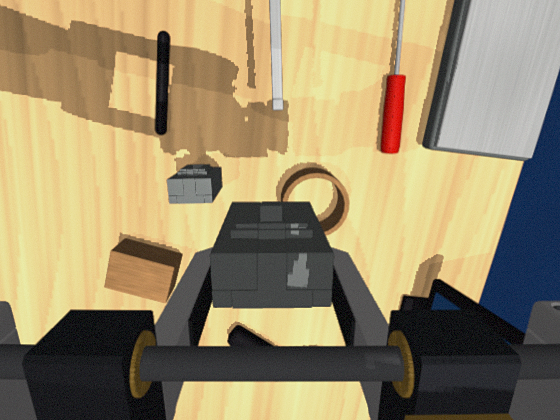

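Prong runs from the tip at (278,108) to (276,0); medium at (195,185). Measuring the prong's axis and the medium.

```bash
python3 - <<'E'
from h import *
im,m=snap('wrist'); o=robot.get_obs(); print(o['time'],o['tool_pos'],o['ee_rot'],o['wrist_force'])
hsv=cv2.cvtColor(im,cv2.COLOR_RGB2HSV)
P=[];L=[]
for v in list(range(0,116,4)):
    c=np.where((hsv[v,262:296,1]<60)&(hsv[v,262:296,2]>90))[0]
    if len(c): L.append((v,262+c.min(),262+c.max())); 
    if len(c) and v<85: P.append(at_z(m,262+(c.min()+c.max())/2,v,.205))
print(L); P=np.array(P); a=np.polyfit(P[:,1],P[:,0],1); print('heading',90+np.degrees(-np.arctan(a[0])),P[0],P[-1],'x at y=.168',np.polyval(a,.168))
v,l,r=L[-1]; print('tip',at_z(m,(l+r)/2,v,.215))
fit('medium',im,m,.494,-.056,np.radians(94),fn='f2.png')
im,m=snap('top'); hsv=cv2.cvtColor(im,cv2.COLOR_RGB2HSV)
print([(u,at_z(m,u,200,.205)) for u in (212,216)])
E
```

```text
5.45 [ 0.58800801 -0.04520749  0.48951731] [-3.13776053e+00 -6.55796156e-04  1.67666547e+00] [ 0.07296664 -0.30164114 -2.81909956]
[(0, np.int64(272), np.int64(282)), (4, np.int64(272), np.int64(282)), (8, np.int64(272), np.int64(282)), (12, np.int64(272), np.int64(282)), (16, np.int64(273), np.int64(283)), (20, np.int64(273), np.int64(283)), (24, np.int64(273), np.int64(283)), (28, np.int64(273), np.int64(283)), (32, np.int64(273), np.int64(283)), (36, np.int64(273), np.int64(283)), (40, np.int64(273), np.int64(283)), (44, np.int64(274), np.int64(283)), (48, np.int64(274), np.int64(283)), (52, np.int64(274), np.int64(284)), (56, np.int64(274), np.int64(284)), (60, np.int64(274), np.int64(284)), (64, np.int64(274), np.int64(284)), (68, np.int64(274), np.int64(284)), (72, np.int64(274), np.int64(284)), (76, np.int64(275), np.int64(284)), (80, np.int64(275), np.int64(284)), (84, np.int64(275), np.int64(284)), (88, np.int64(275), np.int64(285)), (92, np.int64(275), np.int64(285)), (96, np.int64(275), np.int64(285)), (100, np.int64(275), np.int64(285))]
heading 98.28139634554368 [0.575037   0.11284778 0.205     ] [0.58294054 0.05804689 0.205     ] x at y=.168 0.5670377910448527
tip [0.58439309 0.04650883 0.215     ]
medium x,y [ 0.4956 -0.0563] deg 99.07 mismatch 0.067 px 1875
[(212, array([0.5721162 , 0.18343731, 0.205     ])), (216, array([0.57215471, 0.17350984, 0.205     ]))]
```

Hook heading 98.3°, tip (0.584,0.046), origin (0.5665,0.168), consistent with the detector. Medium at (0.4956,-0.0563), 99°.

```bash
python3 - <<'E'
from h import *
plan([.591,0,.414],np.radians(98.28))
E
```

```text
T [[0.37, 0.07, 0.63], [0.37, 0.07, 0.63], [0.38, 0.07, 0.63]] 
W [[-0.01, -0.0, -0.13], [-0.01, -0.0, -0.13], [-0.02, -0.01, -0.13]]
n 3 end [5.908e-01 1.000e-04 4.140e-01]
```

{"name": "play_rows", "arguments": {
  "translation": [
    [0.37,0.07,0.63],
    [0.37,0.07,0.63],
    [0.38,0.07,0.63],
    [0,0,0],
    [0,0,0]
  ],
  "twist": [
    [0,0,-0.13],
    [0,0,-0.13],
    [0,0,-0.13],
    [0,0,0],
    [0,0,0]
  ],
  "gripper": [-1,-1,-1,-1,-1]
}}

```text
time: 6.0
tool_pos: [0.5907, 0.0004, 0.4153]
ee_rot: [-3.139, 0.0, 1.716]
wrist_force: [-0.2, 0.6, -1.9]
width: 0.0599
finger_force: 29.9
```

```bash
cat >> h.py <<'E'
def lat(fn=None,zp=.205):
    """prong line and held spacer in tool frame"""
    im,m=snap('wrist',fn); o=robot.get_obs(); print(o['time'],o['tool_pos'],o['ee_rot'],o['wrist_force'],o['wrist_torque'])
    Rc=R.from_euler('xyz',o['ee_rot']); hsv=cv2.cvtColor(im,cv2.COLOR_RGB2HSV); P=[];L=[]
    for v in range(0,200,4):
        c=np.where((hsv[v,255:305,1]<60)&(hsv[v,255:305,2]>90))[0]
        if 6<len(c)<25: L.append((v,255+int(c.min()),255+int(c.max()))); P.append(Rc.inv().apply(at_z(m,255+(c.min()+c.max()+1)/2,v,zp)-o['tool_pos']))
    P=np.array(P); print(L[::4])
    if len(P)>3:
        a=np.polyfit(P[:,0],P[:,1],1); print('prong tool-frame: slope deg',np.degrees(np.arctan(a[0])),'lateral at x=0,.05',np.polyval(a,[0,.05]),'x range',P[:,0].min(),P[:,0].max())
    return im,m,o
E
python3 - <<'E'
from h import *
lat('w3.png')
E
```

```text
6.05 [5.90874983e-01 1.65195672e-04 4.16960150e-01] [3.14107205e+00 9.20863447e-04 1.71552445e+00] [-0.71452688 -0.19098376 -1.84488484] [-0.10361372 -0.09244953  0.01862052]
[(0, 265, 280), (16, 265, 280), (32, 265, 279), (48, 265, 279), (64, 265, 279), (80, 266, 279), (96, 266, 279), (112, 265, 279), (128, 266, 279), (144, 266, 279), (160, 266, 279), (180, 266, 279)]
prong tool-frame: slope deg -0.12967708915314796 lateral at x=0,.05 [0.00104818 0.00093501] x range 0.04567689432323558 0.13718495582063864
```

View pics/w3.png

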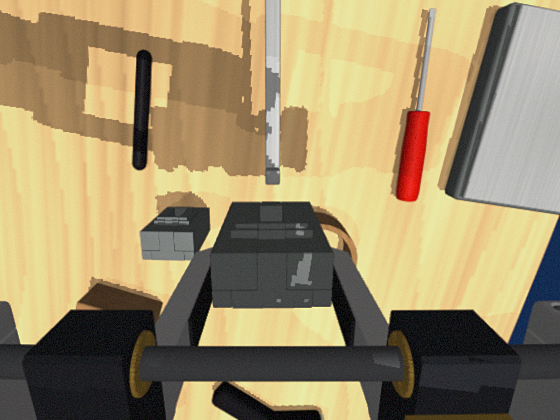

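Prong column ≈273 against spacer centre ≈272: aligned to about 0.5 mm. Passing over the tip, then lowering.

{"name": "play_rows", "arguments": {
  "translation": [
    [0.4,0.012,0],
    [0.5,0,0],
    [0.5,0,0],
    [0.5,0,0],
    [0.25,0,0],
    [0,0,0],
    [0,0,0.15],
    [0,0,0]
  ],
  "twist": [
    [0,0,0],
    [0,0,0],
    [0,0,0],
    [0,0,0],
    [0,0,0],
    [0,0,0],
    [0,0,0],
    [0,0,0]
  ],
  "gripper": [-1,-1,-1,-1,-1,-1,-1,-1]
}}

```text
time: 6.85
tool_pos: [0.5786, 0.0856, 0.4092]
ee_rot: [-3.14, 0.0, 1.716]
wrist_force: [0.3, 0.2, -3.0]
width: 0.0599
finger_force: 29.9
```

```bash
python3 - <<'E'
from h import *
im,m,o=lat()
E
```

```text
6.9 [0.57865172 0.08549823 0.40941573] [-3.14001661e+00  3.20898316e-04  1.71556356e+00] [ 0.30217376  0.39901309 -1.89351719] [-0.06437139 -0.09372918 -0.01570861]
[(0, 267, 304), (16, 266, 304), (32, 269, 304), (96, 264, 278), (112, 264, 278), (128, 264, 278), (144, 264, 278), (160, 264, 278), (176, 265, 277), (192, 265, 277)]
prong tool-frame: slope deg 4.9296089328312 lateral at x=0,.05 [-0.00445596 -0.00014342] x range 0.037432167472822776 0.135152697283046
```

{"name": "play_rows", "arguments": {
  "translation": [
    [0,0,0.1],
    [0,0,0.1],
    [0,0,0.05],
    [0,0,0]
  ],
  "twist": [
    [0,0,0],
    [0,0,0],
    [0,0,0],
    [0,0,0]
  ],
  "gripper": [-1,-1,-1,-1]
}}

```text
time: 7.3
tool_pos: [0.5786, 0.0861, 0.3996]
ee_rot: [-3.141, 0.0, 1.716]
wrist_force: [-0.5, -0.3, -2.4]
width: 0.0596
finger_force: 29.9
```

{"name": "play_rows", "arguments": {
  "translation": [
    [0,0,0.03],
    [0,0,0]
  ],
  "twist": [
    [0,0,0],
    [0,0,0]
  ],
  "gripper": [-1,-1]
}}

```text
time: 7.5
tool_pos: [0.5786, 0.0863, 0.3992]
ee_rot: [3.141, 0.0, 1.717]
wrist_force: [-0.2, -1.3, -2.8]
width: 0.0597
finger_force: 29.9
```

{"name": "play_rows", "arguments": {
  "translation": [
    [0,0,0.025],
    [0,0,0]
  ],
  "twist": [
    [0,0,0],
    [0,0,0]
  ],
  "gripper": [-1,-1]
}}

```text
time: 7.7
tool_pos: [0.5785, 0.0863, 0.3991]
ee_rot: [3.14, 0.0, 1.717]
wrist_force: [-1.0, -0.6, 1.8]
width: 0.06
finger_force: 29.9
```

{"name": "play_rows", "arguments": {
  "translation": [
    [0,0,0.025],
    [0,0,0]
  ],
  "twist": [
    [0,0,0],
    [0,0,0]
  ],
  "gripper": [-1,-1]
}}

```text
time: 7.9
tool_pos: [0.5783, 0.0863, 0.3991]
ee_rot: [3.139, 0.0, 1.717]
wrist_force: [-2.7, -0.6, 5.4]
width: 0.0598
finger_force: 29.9
```

{"name": "play_rows", "arguments": {
  "translation": [
    [0,0,0.025],
    [0,0,0]
  ],
  "twist": [
    [0,0,0],
    [0,0,0]
  ],
  "gripper": [-1,-1]
}}

```text
time: 8.1
tool_pos: [0.5782, 0.0863, 0.399]
ee_rot: [3.139, 0.0, 1.717]
wrist_force: [-3.9, -1.2, 8.1]
width: 0.0599
finger_force: 29.9
```

{"name": "play_rows", "arguments": {
  "translation": [
    [0,0,-0.05],
    [0.15,0,0],
    [0.15,0,0],
    [0.15,0,0],
    [0.15,0,0],
    [0.15,0,0],
    [0.15,0,0],
    [0.15,0,0]
  ],
  "twist": [
    [0,0,0],
    [0,0,0],
    [0,0,0],
    [0,0,0],
    [0,0,0],
    [0,0,0],
    [0,0,0],
    [0,0,0]
  ],
  "gripper": [-1,-1,-1,-1,-1,-1,-1,-1]
}}

```text
time: 8.9
tool_pos: [0.5726, 0.1281, 0.3991]
ee_rot: [3.139, 0.002, 1.716]
wrist_force: [-0.1, -4.1, 5.8]
width: 0.0601
finger_force: 29.9
```

{"name": "play_rows", "arguments": {
  "translation": [
    [0.05,0,0],
    [0.05,0,0],
    [0.05,0,0]
  ],
  "twist": [
    [0,0,0],
    [0,0,0],
    [0,0,0]
  ],
  "gripper": [-1,-1,-1]
}}

```text
time: 9.2
tool_pos: [0.5718, 0.1339, 0.3991]
ee_rot: [3.139, 0.002, 1.717]
wrist_force: [-0.5, -4.0, 4.9]
width: 0.0598
finger_force: 29.9
```

```bash
python3 - <<'E'
from h import *
im,m,o=lat('w4.png')
E
```

```text
9.25 [0.57170749 0.13417703 0.39908005] [3.13930365e+00 1.22948327e-03 1.71686791e+00] [ 0.07864812 -3.54688622  5.99099962] [-0.6481739  -0.21078103 -0.03003719]
[(4, 258, 299), (120, 261, 281), (136, 261, 280), (184, 282, 304)]
prong tool-frame: slope deg -4.513371556176052 lateral at x=0,.05 [0.00923181 0.00528498] x range 0.03954887262281105 0.13019125463541648
```

View pics/w4.png

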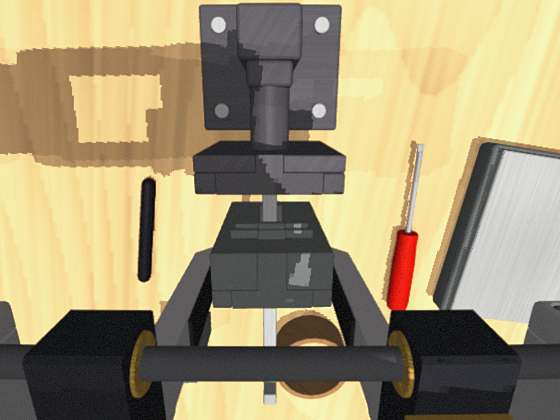

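Plate centre ≈269, prong ≈269.5, spacer ≈272: the spacer is ~1.5 mm to tool +y. Easing the down-load and correcting.

{"name": "play_rows", "arguments": {
  "translation": [
    [0,-0.02,-0.03],
    [0,-0.018,-0.01],
    [0,0,0],
    [0,0,0]
  ],
  "twist": [
    [0,0,0],
    [0,0,0],
    [0,0,0],
    [0,0,0]
  ],
  "gripper": [-1,-1,-1,-1]
}}

```text
time: 9.65
tool_pos: [0.57, 0.1342, 0.3991]
ee_rot: [-3.141, -0.001, 1.718]
wrist_force: [0.6, 2.1, -0.3]
width: 0.0592
finger_force: 29.9
```

```bash
python3 - <<'E'
from h import *
im,m,o=lat()
g=cv2.cvtColor(im,cv2.COLOR_RGB2GRAY).astype(int)
for v in (185,195,270,300,340): print(v,[ (u,int(g[v,u+1]-g[v,u-1])) for u in range(185,355) if abs(g[v,u+1]-g[v,u-1])>30])
E
```

```text
9.7 [0.56996408 0.13416958 0.39910837] [-3.14058235e+00 -1.24622165e-03  1.71757541e+00] [ 0.13383271  0.74516351 -0.41940061] [ 0.26351597 -0.24108666 -0.07667047]
[(88, 296, 304), (116, 266, 285), (132, 265, 284), (188, 282, 304)]
prong tool-frame: slope deg -7.001772219855859 lateral at x=0,.05 [0.01539421 0.00925341] x range 0.03993566746240881 0.09411299127160974
185 [(198, -84), (199, -178), (200, -88), (282, 33), (327, -31), (329, 32), (348, 78), (349, 150), (350, 69)]
195 [(199, -96), (200, -177), (201, -90), (289, 33), (311, -42), (312, -49), (324, -47), (325, -45), (347, 106), (348, 162), (349, 75)]
270 [(185, -149), (186, -71), (207, -50), (208, -72), (210, 68), (211, 53), (295, 64), (296, 47), (311, -49), (312, -47), (332, -46), (333, -54), (335, 75), (336, 49)]
300 [(195, -65), (196, -69), (211, 92), (212, 50), (331, -68), (332, -41), (346, 36), (347, 64), (348, 41)]
340 [(189, -46), (190, -45), (200, 33), (210, 150), (211, 167), (212, 39), (266, -47), (268, 34), (279, -158), (280, -149), (343, -39), (344, -41), (353, 44), (354, 40)]
```

{"name": "play_rows", "arguments": {
  "translation": [
    [0,0.025,0],
    [0.05,0,0],
    [0.05,0,0],
    [0,0,0]
  ],
  "twist": [
    [0,0,0],
    [0,0,0],
    [0,0,0],
    [0,0,0]
  ],
  "gripper": [-1,-1,-1,-1]
}}

```text
time: 10.1
tool_pos: [0.5705, 0.1378, 0.3992]
ee_rot: [-3.141, 0.0, 1.717]
wrist_force: [-0.1, -0.5, -0.7]
width: 0.0598
finger_force: 29.9
```

```bash
cat >> h.py <<'E'
def edges(im,rows,a=185,b=360,thr=40):
    g=cv2.cvtColor(im,cv2.COLOR_RGB2GRAY).astype(int)
    for v in rows:
        e=[u for u in range(a,b) if abs(g[v,u+1]-g[v,u-1])>thr]; print(v,e)
E
python3 - <<'E'
from h import *
im,m=snap('wrist'); o=robot.get_obs(); print(o['time'],o['tool_pos'],o['wrist_force'],o['wrist_torque'])
edges(im,(185,190,300),thr=50)
E
```

```text
10.15 [0.57048325 0.13769964 0.39919092] [ 0.03602605 -0.63162184 -1.9959296 ] [-0.12054427 -0.13800273  0.02670235]
185 [196, 197, 198, 346, 347, 348]
190 [197, 198, 346, 347]
300 [195, 196, 211, 212, 331, 347]
```

{"name": "play_rows", "arguments": {
  "translation": [
    [0.05,0,0],
    [0.05,0,0],
    [0.05,0,0],
    [0.05,0,0],
    [0.05,0,0]
  ],
  "twist": [
    [0,0,0],
    [0,0,0],
    [0,0,0],
    [0,0,0],
    [0,0,0]
  ],
  "gripper": [-1,-1,-1,-1,-1]
}}

```text
time: 10.65
tool_pos: [0.569, 0.1478, 0.3994]
ee_rot: [-3.141, -0.0, 1.717]
wrist_force: [-0.2, -0.9, -2.5]
width: 0.0599
finger_force: 29.9
```

{"name": "play_rows", "arguments": {
  "translation": [
    [0.05,0,0],
    [0.05,0,0]
  ],
  "twist": [
    [0,0,0],
    [0,0,0]
  ],
  "gripper": [-1,-1]
}}

```text
time: 10.85
tool_pos: [0.5684, 0.1518, 0.3996]
ee_rot: [-3.141, 0.0, 1.717]
wrist_force: [0.6, 0.2, -3.6]
width: 0.0596
finger_force: 29.9
```

```bash
python3 - <<'E'
from h import *
im,m=snap('wrist','w5.png'); o=robot.get_obs(); print(o['time'],o['tool_pos'],o['wrist_force'],o['wrist_torque'])
edges(im,(190,200,300),thr=50)
E
```

```text
10.9 [0.56837688 0.151986   0.39960426] [ 0.04473181 -0.4885323  -2.29222915] [ 0.01615048 -0.05961794  0.05470103]
190 [202, 203, 204, 339, 340, 341]
200 [197, 198, 199, 344, 345, 346]
300 [195, 196, 211, 212, 331, 347]
```

{"name": "play_rows", "arguments": {
  "translation": [
    [0.05,0,0],
    [0.05,0,0]
  ],
  "twist": [
    [0,0,0],
    [0,0,0]
  ],
  "gripper": [-1,-1]
}}

```text
time: 11.1
tool_pos: [0.5679, 0.1556, 0.3997]
ee_rot: [3.142, 0.0, 1.717]
wrist_force: [-0.3, 0.8, -2.0]
width: 0.0596
finger_force: 29.9
```

{"name": "play_rows", "arguments": {
  "translation": [
    [0.05,0,0],
    [0.05,0,0]
  ],
  "twist": [
    [0,0,0],
    [0,0,0]
  ],
  "gripper": [-1,-1]
}}

```text
time: 11.3
tool_pos: [0.5673, 0.1596, 0.3997]
ee_rot: [-3.142, 0.0, 1.717]
wrist_force: [0.9, 0.4, -2.0]
width: 0.0598
finger_force: 29.9
```

{"name": "play_rows", "arguments": {
  "translation": [
    [0.05,0,0.01],
    [0,0,0]
  ],
  "twist": [
    [0,0,0],
    [0,0,0]
  ],
  "gripper": [-1,-1]
}}

```text
time: 11.5
tool_pos: [0.567, 0.1616, 0.3992]
ee_rot: [3.142, 0.0, 1.717]
wrist_force: [0.8, 0.5, -3.2]
width: 0.0599
finger_force: 29.9
```

{"name": "play_rows", "arguments": {
  "translation": [
    [0.05,0,0],
    [0.05,0,0]
  ],
  "twist": [
    [0,0,0],
    [0,0,0]
  ],
  "gripper": [-1,-1]
}}

```text
time: 11.7
tool_pos: [0.5668, 0.1632, 0.3993]
ee_rot: [-3.141, 0.008, 1.714]
wrist_force: [0.7, -12.4, -2.5]
width: 0.0601
finger_force: 29.9
```

{"name": "play_rows", "arguments": {
  "translation": [
    [0.05,0,0],
    [0,0,0]
  ],
  "twist": [
    [0,0,0],
    [0,0,0]
  ],
  "gripper": [-1,-1]
}}

```text
time: 11.9
tool_pos: [0.5667, 0.1639, 0.3993]
ee_rot: [-3.141, 0.011, 1.712]
wrist_force: [1.3, -13.7, -2.0]
width: 0.0602
finger_force: 29.9
```

{"name": "play_rows", "arguments": {
  "translation": [
    [0.05,0,0],
    [0,0,0]
  ],
  "twist": [
    [0,0,0],
    [0,0,0]
  ],
  "gripper": [-1,-1]
}}

```text
time: 12.1
tool_pos: [0.5667, 0.1646, 0.3994]
ee_rot: [-3.141, 0.014, 1.71]
wrist_force: [1.9, -16.3, -0.9]
width: 0.0598
finger_force: 29.9
```

```bash
python3 - <<'E'
from h import *
im,m=snap('wrist','w6.png'); o=robot.get_obs(); print(o['time'],o['tool_pos'],o['wrist_force'],o['wrist_torque'])
E
```

```text
12.15 [0.56666206 0.16460517 0.39934093] [  1.05171664 -17.49895105  -0.79222174] [-2.89867593 -0.30567512 -0.02234049]
```

View pics/w6.png

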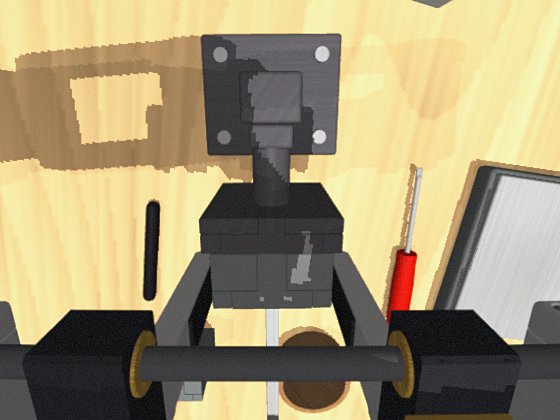

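Spacer top is at rows 252–307 directly behind the plate's top (220–252), with a reading of 17.5 N; I'll ease off and check that it's seated rather than stopped on the face.

{"name": "play_rows", "arguments": {
  "translation": [
    [-0.05,0,0],
    [-0.02,0,0],
    [0,0,0]
  ],
  "twist": [
    [0,0,0],
    [0,0,0],
    [0,0,0]
  ],
  "gripper": [-1,-1,-1]
}}

```text
time: 12.45
tool_pos: [0.5668, 0.1635, 0.3993]
ee_rot: [-3.141, 0.008, 1.712]
wrist_force: [0.2, -10.5, -1.6]
width: 0.0599
finger_force: 29.9
```

```bash
python3 - <<'E'
from h import *
im,m=snap('wrist'); o=robot.get_obs(); print(o['time'],o['tool_pos'],o['ee_rot'],o['wrist_force'],o['wrist_torque'])
O=np.array([.5665,.168]); d=np.array([np.cos(np.radians(98.3)),np.sin(np.radians(98.3))])
P=lambda x,z:proj(m,[*(O+d*x),z]).round(1)
hx=(o['tool_pos'][:2]-O)@d; print('tcp hook x',hx)
for f in (.0146,.0226): print('face',f,'front top',P(f,.24),'back top',P(f+.018,.24))
print('spacer back/front top',P(hx+.018,.231),P(hx-.012,.231))
g=cv2.cvtColor(im,cv2.COLOR_RGB2GRAY)
for u in (225,240,270): print(u,[(v,int(g[v,u])) for v in range(205,312,2)])
E
```

```text
12.5 [0.56677887 0.16354757 0.39929418] [-3.14105168  0.00821144  1.71227329] [ 1.79608403 -9.3150416  -1.80422505] [-1.77655182 -0.15681657 -0.16054494]
tcp hook x -0.004446051336629766
face 0.0146 front top [270.6 256.8] back top [270.4 218.6]
face 0.0226 front top [270.5 240.2] back top [270.3 200.8]
spacer back/front top [270.6 250.9] [270.9 306.1]
225 [(205, 40), (207, 40), (209, 37), (211, 39), (213, 49), (215, 32), (217, 32), (219, 58), (221, 47), (223, 57), (225, 49), (227, 65), (229, 52), (231, 57), (233, 42), (235, 55), (237, 50), (239, 56), (241, 53), (243, 52), (245, 52), (247, 57), (249, 54), (251, 56), (253, 50), (255, 81), (257, 80), (259, 79), (261, 81), (263, 77), (265, 77), (267, 79), (269, 79), (271, 81), (273, 78), (275, 76), (277, 75), (279, 82), (281, 80), (283, 77), (285, 81), (287, 77), (289, 82), (291, 70), (293, 79), (295, 74), (297, 78), (299, 80), (301, 78), (303, 77), (305, 80), (307, 89), (309, 237), (311, 231)]
240 [(205, 33), (207, 37), (209, 38), (211, 41), (213, 35), (215, 41), (217, 33), (219, 50), (221, 49), (223, 57), (225, 56), (227, 59), (229, 5
[... 359 characters left out ...]
5, 81), (297, 83), (299, 83), (301, 80), (303, 76), (305, 81), (307, 71), (309, 232), (311, 227)]
270 [(205, 53), (207, 38), (209, 37), (211, 42), (213, 37), (215, 40), (217, 35), (219, 64), (221, 51), (223, 53), (225, 55), (227, 57), (229, 55), (231, 55), (233, 56), (235, 61), (237, 58), (239, 55), (241, 53), (243, 57), (245, 59), (247, 53), (249, 57), (251, 54), (253, 63), (255, 75), (257, 78), (259, 81), (261, 81), (263, 83), (265, 81), (267, 79), (269, 82), (271, 80), (273, 78), (275, 78), (277, 80), (279, 80), (281, 77), (283, 76), (285, 84), (287, 80), (289, 73), (291, 78), (293, 81), (295, 77), (297, 81), (299, 141), (301, 100), (303, 78), (305, 79), (307, 73), (309, 226), (311, 221)]
```

Plate edges at rows 218/254 match the seated prediction (219/257, against 201/240 if unseated). Pressed at about 9 N; releasing.

{"name": "play_rows", "arguments": {
  "translation": [
    [0,0,0],
    [-0.02,0,0],
    [0,0,0],
    [0,0,0],
    [0,0,0],
    [0,0,0],
    [0,0,-0.3],
    [0,0,-0.8]
  ],
  "twist": [
    [0,0,0],
    [0,0,0],
    [0,0,0],
    [0,0,0],
    [0,0,0],
    [0,0,0],
    [0,0,0],
    [0,0,0]
  ],
  "gripper": [-1,-1,0.6,0.6,0.6,0.6,0.6,0.6]
}}

```text
time: 13.3
tool_pos: [0.5661, 0.166, 0.4406]
ee_rot: [-3.134, 0.0, 1.717]
wrist_force: [0.4, 0.9, -0.2]
width: 0.0753
finger_force: 0.0
```

```bash
python3 - <<'E'
from h import *
im,m=snap('wrist','w7.png')
d=np.array([np.cos(np.radians(99)),np.sin(np.radians(99))]); p=np.array([.4956,-.0563])-.003*d; print(p)
plan([*p,.46],np.radians(99.07))
E
```

```text
[ 0.4960693  -0.05926307]
T [[-0.76, -0.37, -0.04], [-0.76, -0.37, -0.04], [-0.76, -0.37, -0.04], [-0.76, -0.37, -0.04], [-0.75, -0.37, -0.04], [-0.76, -0.37, -0.04], [-0.75, -0.37, -0.03]] 
W [[0.01, -0.0, -0.02], [0.01, -0.0, -0.02], [0.01, -0.0, -0.02], [0.01, -0.0, -0.01], [0.01, -0.0, -0.02], [0.01, -0.0, -0.01], [0.01, -0.0, -0.02]]
n 7 end [ 0.4959 -0.0592  0.46  ]
```

View pics/w7.png

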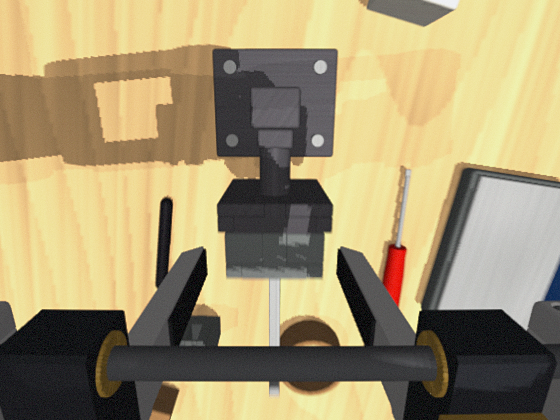

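Large hangs flush against the plate. On to the medium.

{"name": "play_rows", "arguments": {
  "translation": [
    [0,0,-0.7],
    [-0.86,-0.42,0.05],
    [-0.86,-0.42,0.05],
    [-0.86,-0.42,0.05],
    [-0.86,-0.42,0.05],
    [-0.86,-0.42,0],
    [-0.86,-0.42,0],
    [-0.14,-0.07,0]
  ],
  "twist": [
    [0,0,0],
    [0,0,-0.02],
    [0,0,-0.02],
    [0,0,-0.02],
    [0,0,-0.02],
    [0,0,-0.02],
    [0,0,-0.02],
    [0,0,0]
  ],
  "gripper": [0.6,0.6,0.6,0.6,0.6,0.6,0.6,1]
}}

```text
time: 14.15
tool_pos: [0.4948, -0.062, 0.4647]
ee_rot: [3.14, 0.002, 1.724]
wrist_force: [-0.3, 0.4, -0.7]
width: 0.0799
finger_force: 0.0
```

```bash
python3 - <<'E'
from h import *
im,m=snap('wrist'); q=fit('medium',im,m,.4956,-.0563,np.radians(99),win=50)
o=robot.get_obs(); print(o['tool_pos'],o['ee_rot'])
d=np.array([np.cos(q[2]),np.sin(q[2])]); p=q[:2]-.003*d; print(p)
plan([*p,.258],q[2])
E
```

```text
medium x,y [ 0.4957 -0.0561] deg 97.15 mismatch 0.057 px 1865
[ 0.49517034 -0.06132714  0.46452512] [3.13975566e+00 1.32706140e-03 1.72510693e+00]
[ 0.49602711 -0.05904876]
T [[0.01, 0.0, 0.86], [0.01, 0.0, 0.86], [0.01, 0.0, 0.86], [0.01, 0.01, 0.86], [0.01, 0.01, 0.86], [0.01, 0.0, 0.86]] 
W [[0.0, 0.0, 0.05], [0.0, 0.0, 0.05], [0.0, 0.0, 0.05], [0.01, 0.0, 0.05], [0.0, 0.01, 0.05], [0.01, 0.0, 0.05]]
n 6 end [ 0.496  -0.059   0.2581]
```

{"name": "play_rows", "arguments": {
  "translation": [
    [0.06,0.02,0.86],
    [0,0,0.86],
    [0,0,0.86],
    [0,0,0.86],
    [0,0,0.86],
    [0,0,0.86],
    [0,0,0],
    [0,0,0]
  ],
  "twist": [
    [0,0,0.2],
    [0,0,0],
    [0,0,0],
    [0,0,0],
    [0,0,0],
    [0,0,0],
    [0,0,0],
    [0,0,0]
  ],
  "gripper": [1,1,1,1,1,1,1,0]
}}

```text
time: 15.0
tool_pos: [0.4968, -0.056, 0.2574]
ee_rot: [3.142, -0.0, 1.71]
wrist_force: [0.4, -0.1, 1.1]
width: 0.089
finger_force: 0.0
```

{"name": "play_rows", "arguments": {
  "translation": [
    [0,0,0],
    [0,0,0],
    [0,0,0],
    [0,0,0],
    [0,0,0],
    [0,0,0]
  ],
  "twist": [
    [0,0,0],
    [0,0,0],
    [0,0,0],
    [0,0,0],
    [0,0,0],
    [0,0,0]
  ],
  "gripper": [-1,-1,-1,-1,-1,-1]
}}

```text
time: 15.6
tool_pos: [0.4963, -0.0571, 0.2575]
ee_rot: [3.141, 0.001, 1.709]
wrist_force: [-1.6, -0.1, 3.2]
width: 0.052
finger_force: 30.0
```

{"name": "play_rows", "arguments": {
  "translation": [
    [0,0,-0.3],
    [0,0,-0.8],
    [0,0,-0.8],
    [0,0,-0.8],
    [0,0,-0.8],
    [0,0,-0.8],
    [0,0,0]
  ],
  "twist": [
    [0,0,0],
    [0,0,0],
    [0,0,0],
    [0,0,0],
    [0,0,0],
    [0,0,0],
    [0,0,0]
  ],
  "gripper": [-1,-1,-1,-1,-1,-1,-1]
}}

```text
time: 16.3
tool_pos: [0.4966, -0.0569, 0.4346]
ee_rot: [3.132, 0.004, 1.709]
wrist_force: [0.1, 0.5, -1.9]
width: 0.0518
finger_force: 30.0
```

```bash
python3 - <<'E'
from h import *
O=np.array([.5665,.168]); d=np.array([np.cos(np.radians(98.4)),np.sin(np.radians(98.4))])
p=O-.18*d; print(p,robot.get_obs()['tool_pos'])
plan([*p,.424],np.radians(98.4))
E
```

```text
[ 0.59279495 -0.01006902] [ 0.49661001 -0.0569433   0.43464709]
T [[0.28, 0.85, 0.1], [0.27, 0.85, 0.09], [0.27, 0.84, 0.09]] 
W [[0.03, 0.01, -0.03], [0.03, 0.01, -0.03], [0.04, 0.02, -0.03]]
n 3 end [ 0.5927 -0.0102  0.4241]
```

{"name": "play_rows", "arguments": {
  "translation": [
    [0.28,0.85,0],
    [0.27,0.85,0.1],
    [0.27,0.84,0.44],
    [0,0,0],
    [0,0,0],
    [0,0,0]
  ],
  "twist": [
    [0,0,-0.03],
    [0,0,-0.03],
    [0,0,-0.03],
    [0,0,0],
    [0,0,0],
    [0,0,0]
  ],
  "gripper": [-1,-1,-1,-1,-1,-1]
}}

```text
time: 16.9
tool_pos: [0.5917, -0.0104, 0.4068]
ee_rot: [-3.14, 0.0, 1.717]
wrist_force: [0.5, -0.1, -1.9]
width: 0.0515
finger_force: 30.0
```

```bash
python3 - <<'E'
from h import *
im,m,o=lat(); edges(im,(240,270,285,300),thr=35)
E
```

```text
16.95 [ 0.59161375 -0.01057205  0.40768772] [3.14130369e+00 3.56890731e-04 1.71712604e+00] [ 0.12721337  0.31453307 -2.52412627] [-0.02613417 -0.15265853  0.03705729]
[(0, 265, 281), (16, 266, 281), (32, 266, 281), (48, 266, 280), (64, 266, 280), (80, 266, 280), (96, 266, 280), (112, 266, 280), (128, 266, 280), (144, 266, 280), (160, 266, 280)]
prong tool-frame: slope deg 0.06413827446737028 lateral at x=0,.05 [0.00166194 0.00171791] x range 0.05591300949045055 0.13460536340542542
240 [223, 224, 225, 317, 318, 319, 320, 338, 339, 344, 345, 350, 351, 357, 358]
270 [193, 194, 215, 216, 218, 297, 298, 301, 302, 325, 327, 349, 350, 354, 355]
285 [185, 186, 210, 211, 218, 219, 299, 302, 303, 324, 325, 332, 356, 357, 358]
300 [205, 206, 219, 220, 323, 324, 337, 338]
```

{"name": "play_rows", "arguments": {
  "translation": [
    [0,0.037,-0.15],
    [0,0,0],
    [0.5,0,0],
    [0.5,0,0],
    [0.5,0,0],
    [0.5,0,0],
    [0.38,0,0],
    [0,0,0]
  ],
  "twist": [
    [0,0,0],
    [0,0,0],
    [0,0,0],
    [0,0,0],
    [0,0,0],
    [0,0,0],
    [0,0,0],
    [0,0,0]
  ],
  "gripper": [-1,-1,-1,-1,-1,-1,-1,-1]
}}

```text
time: 17.75
tool_pos: [0.5793, 0.0857, 0.414]
ee_rot: [3.14, -0.0, 1.72]
wrist_force: [0.0, 0.2, -1.6]
width: 0.0518
finger_force: 30.0
```

{"name": "play_rows", "arguments": {
  "translation": [
    [0,0,0.12],
    [0,0,0.12],
    [0,0,0.09],
    [0,0,0]
  ],
  "twist": [
    [0,0,0],
    [0,0,0],
    [0,0,0],
    [0,0,0]
  ],
  "gripper": [-1,-1,-1,-1]
}}

```text
time: 18.15
tool_pos: [0.5798, 0.0835, 0.3987]
ee_rot: [-3.139, 0.0, 1.717]
wrist_force: [-1.2, -0.5, -1.8]
width: 0.0516
finger_force: 30.0
```

```bash
python3 - <<'E'
from h import *
im,m,o=lat(); edges(im,(135,145,155,300,330,345),thr=35)
E
```

```text
18.2 [0.57986079 0.08364462 0.39924943] [-3.14015483e+00  3.80087707e-05  1.71686467e+00] [-0.398619   -0.27320665 -2.12920324] [-0.00424717 -0.08044292 -0.02753774]
[(0, 262, 304), (16, 265, 304), (72, 282, 304), (160, 263, 277), (176, 263, 276), (192, 263, 276)]
prong tool-frame: slope deg 5.729903896091539 lateral at x=0,.05 [-0.00459913  0.00041789] x range 0.03983766932690815 0.1319886982613383
135 [199, 200, 273, 315, 317, 338, 339]
145 [200, 201, 272, 273, 314, 316, 317, 337, 338]
155 [266, 267, 276, 277, 308, 309]
300 [205, 206, 219, 220, 323, 324, 337, 338]
330 [199, 210, 211, 212, 262, 263, 264, 276, 281, 282, 289, 290, 294, 295, 312, 315, 316, 328, 329, 330, 331, 344]
345 [200, 207, 208, 209, 277, 278, 279, 283, 284, 285, 343]
```

{"name": "play_rows", "arguments": {
  "translation": [
    [0,-0.025,0.03],
    [0,0,0],
    [0.1,0,0],
    [0.15,0,0],
    [0.15,0,0],
    [0.15,0,0],
    [0.15,0,0],
    [0.1,0,0]
  ],
  "twist": [
    [0,0,0],
    [0,0,0],
    [0,0,0],
    [0,0,0],
    [0,0,0],
    [0,0,0],
    [0,0,0],
    [0,0,0]
  ],
  "gripper": [-1,-1,-1,-1,-1,-1,-1,-1]
}}

```text
time: 19.0
tool_pos: [0.574, 0.1165, 0.3989]
ee_rot: [3.142, -0.0, 1.718]
wrist_force: [-0.4, -0.0, -1.6]
width: 0.052
finger_force: 30.0
```

```bash
python3 - <<'E'
from h import *
im,m,o=lat(); edges(im,(170,180,190,200,205,210,300,330),thr=35)
E
```

```text
19.05 [0.57391352 0.11692095 0.398865  ] [ 3.14156680e+00 -5.05158558e-04  1.71901889e+00] [ 0.01982019  0.29758632 -2.36150295] [-0.03808588 -0.14593519 -0.04130686]
[(20, 256, 304), (64, 265, 304), (108, 280, 304)]
prong tool-frame: slope deg 1.3109939415006922 lateral at x=0,.05 [0.00545784 0.0066021 ] x range 0.0725764646982594 0.12339995978241927
170 [188, 189, 203, 204, 266, 267, 286, 288, 337, 338]
180 [203, 204, 205, 278, 279, 286, 288, 337, 338]
190 [204, 205, 287, 336, 337]
200 [205, 206, 207, 293, 302, 334, 335, 336]
205 [205, 206, 297, 298, 301, 302, 334, 335, 336]
210 [205, 206, 207, 334, 335, 336]
300 [205, 206, 219, 220, 323, 324, 337, 338]
330 [199, 210, 211, 212, 263, 264, 265, 276, 277, 278, 294, 295, 296, 330, 331, 332, 343, 344]
```

```bash
python3 - <<'E'
from h import *
im,m=snap('wrist','w8.png'); o=robot.get_obs()
O=np.array([.5665,.168]); d=np.array([np.cos(np.radians(98.4)),np.sin(np.radians(98.4))]); n=np.array([-d[1],d[0]])
P=lambda x,y,z:proj(m,[*(O+d*x+n*y),z]).round(1)
f=.0136
for nm,x,w,z in [('plate back',f+.018,.034,.24),('plate front',f,.034,.24),('large back',f,.03,.23),('large front',f-.03,.03,.23)]: print(nm,P(x,w,z),P(x,-w,z))
edges(im,(215,220,225,230,235,240,245),thr=30)
print(im[100:300:4,235].mean(1).round().astype(int).tolist())
E
```

```text
plate back [184.2 110.9] [355.8 111. ]
plate front [187.3 156.5] [352.8 156.6]
large back [201.8 153.6] [338.4 153.7]
large front [205.4 218.8] [334.8 218.9]
215 [205, 206, 207, 334, 335, 336]
220 [206, 207, 333, 334, 335]
225 [229, 230, 231, 312, 313, 314]
230 [227, 228, 229, 300, 314, 315, 316]
235 [225, 226, 227, 315, 316, 317, 318]
240 [223, 224, 225, 317, 318, 319]
245 [222, 223, 319, 320, 321, 322]
[57, 60, 56, 50, 50, 65, 64, 67, 65, 72, 68, 70, 66, 63, 68, 98, 93, 93, 94, 95, 93, 94, 97, 96, 80, 76, 81, 82, 84, 80, 80, 55, 56, 53, 50, 56, 51, 51, 54, 53, 82, 78, 79, 79, 75, 78, 79, 83, 79, 76]
```

Projection of the seated large matches (206/335 px); medium aligned to within 0.4 mm. Sliding on slowly.

{"name": "play_rows", "arguments": {
  "translation": [
    [0.05,-0.008,0],
    [0.05,0,0],
    [0.05,0,0],
    [0.05,0,0]
  ],
  "twist": [
    [0,0,0],
    [0,0,0],
    [0,0,0],
    [0,0,0]
  ],
  "gripper": [-1,-1,-1,-1]
}}

```text
time: 19.5
tool_pos: [0.5726, 0.1236, 0.3988]
ee_rot: [3.142, 0.0, 1.718]
wrist_force: [0.3, 0.2, -2.2]
width: 0.0517
finger_force: 30.0
```

{"name": "play_rows", "arguments": {
  "translation": [
    [0.05,0,0],
    [0.05,0,0]
  ],
  "twist": [
    [0,0,0],
    [0,0,0]
  ],
  "gripper": [-1,-1]
}}

```text
time: 19.7
tool_pos: [0.572, 0.1277, 0.3989]
ee_rot: [-3.142, 0.0, 1.718]
wrist_force: [0.1, 0.4, -1.3]
width: 0.0521
finger_force: 30.0
```

{"name": "play_rows", "arguments": {
  "translation": [
    [0.05,0,0],
    [0,0,0]
  ],
  "twist": [
    [0,0,0],
    [0,0,0]
  ],
  "gripper": [-1,-1]
}}

```text
time: 19.9
tool_pos: [0.5717, 0.1298, 0.3988]
ee_rot: [-3.142, -0.0, 1.718]
wrist_force: [0.3, 0.4, -1.8]
width: 0.0516
finger_force: 30.0
```

{"name": "play_rows", "arguments": {
  "translation": [
    [0.05,0,0.02],
    [0,0,0]
  ],
  "twist": [
    [0,0,0],
    [0,0,0]
  ],
  "gripper": [-1,-1]
}}

```text
time: 20.1
tool_pos: [0.5714, 0.1317, 0.3979]
ee_rot: [-3.141, -0.0, 1.718]
wrist_force: [0.0, 0.5, -2.1]
width: 0.0519
finger_force: 30.0
```

{"name": "play_rows", "arguments": {
  "translation": [
    [0.05,0,0],
    [0,0,0]
  ],
  "twist": [
    [0,0,0],
    [0,0,0]
  ],
  "gripper": [-1,-1]
}}

```text
time: 20.3
tool_pos: [0.5711, 0.1337, 0.398]
ee_rot: [-3.142, 0.0, 1.718]
wrist_force: [-0.5, -0.3, -1.9]
width: 0.0515
finger_force: 30.0
```

{"name": "play_rows", "arguments": {
  "translation": [
    [0.04,0,0],
    [0,0,0]
  ],
  "twist": [
    [0,0,0],
    [0,0,0]
  ],
  "gripper": [-1,-1]
}}

```text
time: 20.5
tool_pos: [0.571, 0.1344, 0.3981]
ee_rot: [-3.141, 0.002, 1.717]
wrist_force: [0.5, -4.7, -1.9]
width: 0.0519
finger_force: 30.0
```

{"name": "play_rows", "arguments": {
  "translation": [
    [0.03,0,0],
    [0,0,0]
  ],
  "twist": [
    [0,0,0],
    [0,0,0]
  ],
  "gripper": [-1,-1]
}}

```text
time: 20.7
tool_pos: [0.571, 0.1348, 0.3981]
ee_rot: [-3.141, 0.005, 1.716]
wrist_force: [1.2, -7.0, -1.2]
width: 0.0517
finger_force: 30.0
```

{"name": "play_rows", "arguments": {
  "translation": [
    [0.02,0,0],
    [0,0,0],
    [0,0,0]
  ],
  "twist": [
    [0,0,0],
    [0,0,0],
    [0,0,0]
  ],
  "gripper": [-1,-1,-1]
}}

```text
time: 21.0
tool_pos: [0.571, 0.135, 0.3982]
ee_rot: [-3.141, 0.006, 1.715]
wrist_force: [1.2, -8.2, -1.3]
width: 0.0522
finger_force: 30.0
```

```bash
python3 - <<'E'
from h import *
im,m=snap('wrist','w9.png'); o=robot.get_obs(); print(o['tool_pos'],o['wrist_force'])
O=np.array([.5665,.168]); d=np.array([np.cos(np.radians(98.4)),np.sin(np.radians(98.4))]); n=np.array([-d[1],d[0]])
P=lambda x,y,z:proj(m,[*(O+d*x+n*y),z]).round(1)
f=.0136
for nm,x,w,z in [('plate front',f,.034,.24),('large front',f-.03,.03,.23),('med back',f-.03,.026,.23),('med back unseated',f-.038,.026,.23),('med front',f-.06,.026,.23)]: print(nm,P(x,w,z),P(x,-w,z))
for u in (235,255,290): print(im[200:316:3,u].mean(1).round().astype(int).tolist())
edges(im,(230,240,270,290),thr=30)
E
```

```text
[0.57094798 0.13501284 0.39815455] [ 0.63984095 -8.85888439 -1.13648007]
plate front [189.9 198.4] [351.  197.9]
large front [207.7 254.1] [333.7 253.8]
med back [216.1 254.1] [325.3 253.8]
med back unseated [216.9 269.4] [324.6 269.1]
med front [219.2 309.1] [322.7 308.8]
[80, 77, 81, 81, 81, 81, 83, 85, 84, 82, 79, 80, 80, 81, 77, 78, 81, 82, 79, 76, 82, 79, 82, 74, 81, 79, 77, 77, 80, 81, 80, 85, 73, 79, 74, 76, 78, 74, 215]
[71, 71, 73, 72, 68, 69, 77, 74, 71, 71, 72, 71, 69, 78, 81, 79, 79, 75, 80, 72, 77, 76, 76, 78, 75, 75, 77, 76, 73, 77, 78, 79, 77, 81, 79, 73, 79, 75, 222]
[78, 87, 79, 78, 82, 76, 77, 78, 82, 81, 80, 77, 77, 78, 80, 79, 80, 79, 80, 74, 78, 83, 77, 79, 85, 76, 78, 76, 76, 78, 78, 82, 73, 76, 82, 80, 79, 75, 156]
230 [206, 207, 208, 334, 335, 336]
240 [207, 208, 333, 334, 335]
270 [193, 194, 215, 216, 218, 297, 298, 301, 302, 324, 325, 327, 328, 348, 349, 350]
290 [208, 209, 210, 218, 219, 324, 325, 333, 334, 335, 358, 359]
```

No gap between medium and large, steady at 8–9 N: seated. Releasing and heading for the small.

{"name": "play_rows", "arguments": {
  "translation": [
    [-0.02,0,0],
    [0,0,0],
    [0,0,0],
    [0,0,0],
    [0,0,0],
    [0,0,-0.3],
    [0,0,-0.8],
    [0,0,-0.6]
  ],
  "twist": [
    [0,0,0],
    [0,0,0],
    [0,0,0],
    [0,0,0],
    [0,0,0],
    [0,0,0],
    [0,0,0],
    [0,0,0]
  ],
  "gripper": [-1,0.4,0.4,0.4,0.4,0.4,0.4,0.4]
}}

```text
time: 21.85
tool_pos: [0.5706, 0.1365, 0.4683]
ee_rot: [3.14, -0.0, 1.718]
wrist_force: [1.1, 0.1, 0.7]
width: 0.0658
finger_force: 0.0
```

```bash
python3 - <<'E'
from h import *
print(robot.get_obs()['tool_pos'])
plan([.469,-.36,.45],np.radians(91))
E
```

```text
[0.57058387 0.13646439 0.4683045 ]
T [[-0.85, -0.31, 0.03], [-0.85, -0.3, 0.03], [-0.86, -0.29, 0.03], [-0.86, -0.29, 0.03], [-0.86, -0.28, 0.03], [-0.86, -0.27, 0.03], [-0.87, -0.26, 0.03], [-0.87, -0.26, 0.03]] 
W [[0.0, -0.0, 0.09], [0.0, -0.0, 0.09], [0.0, -0.0, 0.09], [0.0, -0.0, 0.09], [0.0, -0.0, 0.09], [0.0, -0.0, 0.09], [0.0, -0.0, 0.09], [0.0, -0.0, 0.1]]
T [[-0.87, -0.25, 0.03], [-0.87, -0.24, 0.04], [-0.87, -0.23, 0.03], [-0.88, -0.22, 0.04], [-0.88, -0.21, 0.03], [-0.88, -0.21, 0.04]] 
W [[0.0, -0.0, 0.09], [0.0, -0.0, 0.1], [0.0, -0.0, 0.09], [0.0, -0.0, 0.1], [0.01, -0.0, 0.09], [0.0, -0.0, 0.1]]
n 14 end [ 0.4689 -0.3599  0.45  ]
```

{"name": "play_rows", "arguments": {
  "translation": [
    [-0.85,-0.31,0.03],
    [-0.85,-0.3,0.03],
    [-0.86,-0.29,0.03],
    [-0.86,-0.29,0.03],
    [-0.86,-0.28,0.03],
    [-0.86,-0.27,0.03],
    [-0.87,-0.26,0.03],
    [-0.87,-0.26,0.03]
  ],
  "twist": [
    [0,0,0.09],
    [0,0,0.09],
    [0,0,0.09],
    [0,0,0.09],
    [0,0,0.09],
    [0,0,0.09],
    [0,0,0.09],
    [0,0,0.1]
  ],
  "gripper": [0.4,0.4,0.4,0.4,0.4,0.4,0.4,0.4]
}}

```text
time: 22.65
tool_pos: [0.5121, -0.1487, 0.4578]
ee_rot: [3.14, 0.001, 1.645]
wrist_force: [0.7, -0.5, -0.3]
width: 0.0659
finger_force: 0.0
```

{"name": "play_rows", "arguments": {
  "translation": [
    [-0.87,-0.25,0.03],
    [-0.87,-0.24,0.04],
    [-0.87,-0.23,0.03],
    [-0.88,-0.22,0.04],
    [-0.88,-0.21,0.03],
    [-0.88,-0.21,0.04],
    [0,0,0],
    [0,0,0]
  ],
  "twist": [
    [0,0,0.09],
    [0,0,0.1],
    [0,0,0.09],
    [0,0,0.1],
    [0,0,0.09],
    [0,0,0.1],
    [0,0,0],
    [0,0,0]
  ],
  "gripper": [0.4,0.4,0.4,0.4,0.4,0.4,0.4,0.4]
}}

```text
time: 23.45
tool_pos: [0.4688, -0.3605, 0.4486]
ee_rot: [3.141, -0.0, 1.587]
wrist_force: [0.2, 0.5, -0.5]
width: 0.0663
finger_force: 0.0
```

```bash
python3 - <<'E'
from h import *
im,m=snap('wrist'); q=fit('small',im,m,.468,-.348,np.radians(92),win=48)
o=robot.get_obs(); print(o['tool_pos'],o['ee_rot'])
u=proj(m,[*q[:2],.08]).astype(int); print(u,im[u[1]-6:u[1]+7,u[0]-6:u[0]+7].mean((0,1)))
p=q[:2]-.003*np.array([np.cos(q[2]),np.sin(q[2])]); print(p)
plan([*p,.248],q[2])
E
```

```text
small x,y [ 0.4689 -0.3473] deg 92.93 mismatch 0.054 px 1604
[ 0.46906709 -0.35964876  0.44878802] [ 3.14069370e+00 -1.85961137e-04  1.58810440e+00]
[270 181] [70.07100592 72.55029586 70.80473373]
[ 0.46905177 -0.35030098]
T [[0.04, -0.0, 0.84], [0.04, 0.0, 0.84], [0.04, 0.0, 0.83], [0.04, 0.0, 0.84], [0.04, 0.0, 0.83], [0.03, 0.0, 0.84]] 
W [[0.0, -0.0, -0.06], [0.0, -0.0, -0.06], [0.0, -0.0, -0.05], [0.0, -0.0, -0.06], [0.0, -0.0, -0.05], [0.01, -0.0, -0.06]]
n 6 end [ 0.469  -0.3504  0.248 ]
```

{"name": "play_rows", "arguments": {
  "translation": [
    [0.2,0,0.84],
    [0,0,0.84],
    [0,0,0.84],
    [0,0,0.84],
    [0,0,0.83],
    [0,0,0.83],
    [0,0,0],
    [0,0,0]
  ],
  "twist": [
    [0,0,-0.3],
    [0,0,0],
    [0,0,0],
    [0,0,0],
    [0,0,0],
    [0,0,0],
    [0,0,0],
    [0,0,0]
  ],
  "gripper": [0.4,0.4,0.4,0.4,0.4,0.4,0.4,0.4]
}}

```text
time: 24.3
tool_pos: [0.4694, -0.3511, 0.2481]
ee_rot: [3.141, -0.0, 1.619]
wrist_force: [-0.3, -0.5, 0.7]
width: 0.0658
finger_force: 0.0
```

{"name": "play_rows", "arguments": {
  "translation": [
    [0,0,0],
    [0,0,0],
    [0,0,0],
    [0,0,0],
    [0,0,0]
  ],
  "twist": [
    [0,0,0],
    [0,0,0],
    [0,0,0],
    [0,0,0],
    [0,0,0]
  ],
  "gripper": [-1,-1,-1,-1,-1]
}}

```text
time: 24.8
tool_pos: [0.4691, -0.3525, 0.2492]
ee_rot: [3.14, 0.002, 1.618]
wrist_force: [-0.7, -0.0, 5.5]
width: 0.0443
finger_force: 30.0
```

{"name": "play_rows", "arguments": {
  "translation": [
    [0,0,-0.3],
    [0,0,-0.8],
    [0,0,-0.8],
    [0,0,-0.8],
    [0,0,-0.8],
    [0,0,-0.8],
    [0,0,0]
  ],
  "twist": [
    [0,0,0],
    [0,0,0],
    [0,0,0],
    [0,0,0],
    [0,0,0],
    [0,0,0],
    [0,0,0]
  ],
  "gripper": [-1,-1,-1,-1,-1,-1,-1]
}}

```text
time: 25.5
tool_pos: [0.4689, -0.3522, 0.4254]
ee_rot: [3.134, 0.007, 1.618]
wrist_force: [0.4, -0.6, -0.7]
width: 0.0435
finger_force: 30.0
```

```bash
python3 - <<'E'
from h import *
O=np.array([.5665,.168]); d=np.array([np.cos(np.radians(98.4)),np.sin(np.radians(98.4))])
p=O-.18*d
plan([*p,.4235],np.radians(98.4))
E
```

```text
T [[0.84, 0.35, 0.0], [0.84, 0.36, 0.0], [0.83, 0.37, 0.0], [0.83, 0.37, 0.0], [0.82, 0.38, 0.0], [0.82, 0.39, 0.01], [0.82, 0.4, 0.01], [0.81, 0.41, 0.0]] 
W [[0.01, 0.01, -0.1], [0.01, 0.01, -0.1], [0.01, 0.01, -0.1], [0.01, 0.01, -0.1], [0.01, 0.01, -0.1], [0.0, 0.01, -0.1], [0.01, 0.0, -0.1], [0.0, 0.01, -0.1]]
T [[0.81, 0.41, 0.01], [0.81, 0.43, 0.0]] 
W [[0.01, 0.0, -0.1], [0.0, 0.01, -0.1]]
n 10 end [ 0.5929 -0.01    0.4235]
```

{"name": "play_rows", "arguments": {
  "translation": [
    [0.84,0.35,0],
    [0.84,0.36,0],
    [0.83,0.37,0],
    [0.83,0.37,0],
    [0.82,0.38,0],
    [0.82,0.39,0],
    [0.82,0.4,0],
    [0.81,0.41,0]
  ],
  "twist": [
    [0,0,-0.1],
    [0,0,-0.1],
    [0,0,-0.1],
    [0,0,-0.1],
    [0,0,-0.1],
    [0,0,-0.1],
    [0,0,-0.1],
    [0,0,-0.1]
  ],
  "gripper": [-1,-1,-1,-1,-1,-1,-1,-1]
}}

```text
time: 26.3
tool_pos: [0.5681, -0.0771, 0.4168]
ee_rot: [-3.138, -0.001, 1.698]
wrist_force: [0.3, 0.4, -0.8]
width: 0.0439
finger_force: 30.0
```

{"name": "play_rows", "arguments": {
  "translation": [
    [0.81,0.41,0.1],
    [0.81,0.43,0.1],
    [0,0,0],
    [0,0,0],
    [0,0,0]
  ],
  "twist": [
    [0,0,-0.1],
    [0,0,-0.1],
    [0,0,0],
    [0,0,0],
    [0,0,0]
  ],
  "gripper": [-1,-1,-1,-1,-1]
}}

```text
time: 26.8
tool_pos: [0.5925, -0.0107, 0.4102]
ee_rot: [-3.14, 0.0, 1.717]
wrist_force: [0.4, -0.2, -1.1]
width: 0.0436
finger_force: 30.0
```

```bash
python3 - <<'E'
from h import *
im,m,o=lat('w10.png'); edges(im,(240,270,285,300),thr=35)
E
```

```text
26.85 [ 0.59249558 -0.01095045  0.41062199] [-3.14043515e+00  2.65544832e-04  1.71626348e+00] [-0.25365449 -0.64494179 -2.30531573] [-0.01056765 -0.12772764  0.01260793]
[(4, 265, 279), (32, 265, 279), (48, 265, 279), (64, 265, 279), (80, 265, 278), (96, 265, 278), (112, 265, 278), (128, 265, 279), (144, 265, 278), (160, 265, 279)]
prong tool-frame: slope deg 0.11283421112058044 lateral at x=0,.05 [0.0009908  0.00108927] x range 0.05555725411759878 0.13392797885658356
240 [228, 229, 230, 313, 314, 315, 337, 338, 343, 344, 349, 350, 351, 357, 358]
270 [201, 202, 223, 224, 226, 227, 316, 317, 319, 320, 341, 345, 346, 347, 352, 353]
285 [194, 195, 219, 220, 227, 228, 315, 316, 323, 324, 347, 348, 349]
300 [187, 188, 189, 214, 215, 227, 228, 315, 327, 328, 354, 355, 356]
```

{"name": "play_rows", "arguments": {
  "translation": [
    [0,0.005,-0.11],
    [0,0,0],
    [0.45,0,0],
    [0.45,0,0],
    [0.45,0,0],
    [0.45,0,0],
    [0.35,0,0],
    [0,0,0]
  ],
  "twist": [
    [0,0,0],
    [0,0,0],
    [0,0,0],
    [0,0,0],
    [0,0,0],
    [0,0,0],
    [0,0,0],
    [0,0,0]
  ],
  "gripper": [-1,-1,-1,-1,-1,-1,-1,-1]
}}

```text
time: 27.65
tool_pos: [0.5797, 0.0778, 0.4158]
ee_rot: [3.141, -0.001, 1.721]
wrist_force: [0.4, -0.0, -1.2]
width: 0.0439
finger_force: 30.0
```

{"name": "play_rows", "arguments": {
  "translation": [
    [0,0,0.12],
    [0,0,0.12],
    [0,0,0.1],
    [0,0,0],
    [0,0,0]
  ],
  "twist": [
    [0,0,0],
    [0,0,0],
    [0,0,0],
    [0,0,0],
    [0,0,0]
  ],
  "gripper": [-1,-1,-1,-1,-1]
}}

```text
time: 28.15
tool_pos: [0.5804, 0.0747, 0.4017]
ee_rot: [-3.141, 0.0, 1.717]
wrist_force: [-0.0, 0.4, -1.3]
width: 0.044
finger_force: 30.0
```

```bash
cat > chk.py <<'E'
from h import *
im,m=snap('wrist'); o=robot.get_obs(); print(o['time'],o['tool_pos'],o['ee_rot'],o['wrist_force'])
O=np.array([.5665,.168]); d=np.array([np.cos(np.radians(98.4)),np.sin(np.radians(98.4))]); n=np.array([-d[1],d[0]])
P=lambda x,y,z:proj(m,[*(O+d*x+n*y),z]).round(1).tolist()
f=.0136; print('tcp hook',(o['tool_pos'][:2]-O)@d,(o['tool_pos'][:2]-O)@n)
for nm,x,w,z in [('plate front',f,.034,.24),('large front',f-.03,.03,.23),('med front',f-.06,.026,.23),('small front',f-.09,.022,.23)]: print(nm,P(x,w,z),P(x,-w,z))
edges(im,range(150,330,8),thr=35)
print(im[150:316:3,245].mean(1).round().astype(int).tolist())
E
python3 chk.py
```

```text
28.2 [0.58043244 0.07480256 0.40199574] [-3.14151400e+00  1.05188490e-04  1.71714174e+00] [-0.30639462  0.55169967 -1.25404571]
tcp hook -0.09423293695901319 -0.00016841356383470732
plate front [180.7, 44.2] [357.4, 43.9]
large front [200.7, 123.5] [338.1, 123.3]
med front [213.2, 190.6] [326.0, 190.4]
small front [224.5, 250.8] [315.1, 250.7]
150 [212, 265, 266, 288, 328, 329]
158 [212, 213, 265, 285, 287, 328, 329]
166 [212, 213, 268, 269, 285, 287, 288, 327, 328]
174 [197, 198, 205, 206, 208, 209, 214, 271, 272, 305, 326, 327, 328]
182 [213, 214, 215, 280, 281, 305, 307, 327, 328]
190 [213, 214, 215, 287, 288, 295, 296, 306, 307, 326, 327]
198 [262, 263, 277, 278, 279]
206 [239, 240, 264, 277, 282, 301, 302, 303]
214 [236, 237, 238, 277, 278, 282, 304, 305, 306]
222 [234, 235, 307, 308, 309]
230 [231, 232, 233, 309, 310, 311]
238 [229, 230, 312, 313, 314]
246 [226, 227, 228, 315, 316, 317]
254 [208, 209, 210, 333, 334, 335]
262 [204, 205, 206, 336, 337, 338]
270 [201, 202, 223, 224, 226, 227, 316, 317, 318, 319, 340, 341, 342]
278 [197, 198, 199, 221, 222, 227, 287, 288, 292, 293,
[... 194 characters left out ...]
, 188, 214, 215, 226, 227, 228, 229, 230, 246, 248, 249, 295, 297, 313, 314, 315, 316, 317, 328, 329, 355, 356, 357]
310 [211, 212, 224, 225, 226, 262, 263, 265, 276, 277, 278, 280, 281, 282, 287, 288, 317, 318, 319, 330, 331, 358, 359]
318 [209, 210, 222, 223, 224, 225, 264, 275, 276, 278, 282, 283, 285, 286, 287, 288, 318, 319, 320, 321, 332, 333, 359]
326 [185, 209, 210, 220, 221, 222, 223, 275, 276, 277, 281, 282, 294, 295, 320, 321, 322, 333, 334, 358, 359]
[90, 87, 90, 90, 81, 87, 83, 77, 83, 86, 88, 86, 83, 87, 82, 187, 194, 193, 154, 45, 47, 49, 52, 49, 49, 46, 53, 48, 49, 52, 49, 52, 52, 67, 70, 75, 69, 72, 78, 73, 74, 70, 70, 70, 68, 58, 76, 77, 70, 70, 70, 202, 198, 204, 202, 204]
```

{"name": "play_rows", "arguments": {
  "translation": [
    [0,-0.01,0.05],
    [0.05,0,0],
    [0.05,0,0],
    [0.05,0,0],
    [0.05,0,0],
    [0.05,0,0],
    [0.05,0,0],
    [0.05,0,0]
  ],
  "twist": [
    [0,0,0],
    [0,0,0],
    [0,0,0],
    [0,0,0],
    [0,0,0],
    [0,0,0],
    [0,0,0],
    [0,0,0]
  ],
  "gripper": [-1,-1,-1,-1,-1,-1,-1,-1]
}}

```text
time: 29.0
tool_pos: [0.5778, 0.0892, 0.4001]
ee_rot: [3.142, 0.0, 1.718]
wrist_force: [-0.2, -0.2, -1.5]
width: 0.0441
finger_force: 30.0
```

{"name": "play_rows", "arguments": {
  "translation": [
    [0.05,0,0],
    [0.05,0,0]
  ],
  "twist": [
    [0,0,0],
    [0,0,0]
  ],
  "gripper": [-1,-1]
}}

```text
time: 29.2
tool_pos: [0.5773, 0.0931, 0.4001]
ee_rot: [3.142, 0.0, 1.718]
wrist_force: [-0.9, 0.8, -0.8]
width: 0.0437
finger_force: 30.0
```

{"name": "play_rows", "arguments": {
  "translation": [
    [0.05,0,0],
    [0.05,0,0]
  ],
  "twist": [
    [0,0,0],
    [0,0,0]
  ],
  "gripper": [-1,-1]
}}

```text
time: 29.4
tool_pos: [0.5767, 0.0971, 0.4]
ee_rot: [3.142, 0.0, 1.718]
wrist_force: [0.6, 0.1, -1.2]
width: 0.0441
finger_force: 30.0
```

{"name": "play_rows", "arguments": {
  "translation": [
    [0.05,0,0.01],
    [0,0,0]
  ],
  "twist": [
    [0,0,0],
    [0,0,0]
  ],
  "gripper": [-1,-1]
}}

```text
time: 29.6
tool_pos: [0.5764, 0.0992, 0.3996]
ee_rot: [-3.141, -0.0, 1.718]
wrist_force: [-0.6, 0.0, -1.3]
width: 0.044
finger_force: 30.0
```

{"name": "play_rows", "arguments": {
  "translation": [
    [0.04,0,0],
    [0,0,0]
  ],
  "twist": [
    [0,0,0],
    [0,0,0]
  ],
  "gripper": [-1,-1]
}}

```text
time: 29.8
tool_pos: [0.5762, 0.1002, 0.3996]
ee_rot: [-3.141, 0.001, 1.717]
wrist_force: [-0.3, -1.8, -0.3]
width: 0.0438
finger_force: 30.0
```

{"name": "play_rows", "arguments": {
  "translation": [
    [0.03,0,0],
    [0,0,0]
  ],
  "twist": [
    [0,0,0],
    [0,0,0]
  ],
  "gripper": [-1,-1]
}}

```text
time: 30.0
tool_pos: [0.5762, 0.1006, 0.3997]
ee_rot: [-3.141, 0.003, 1.716]
wrist_force: [-0.1, -4.8, -0.5]
width: 0.0433
finger_force: 30.0
```

{"name": "play_rows", "arguments": {
  "translation": [
    [0.03,0,0],
    [0,0,0],
    [0.02,0,0],
    [0,0,0]
  ],
  "twist": [
    [0,0,0],
    [0,0,0],
    [0,0,0],
    [0,0,0]
  ],
  "gripper": [-1,-1,-1,-1]
}}

```text
time: 30.4
tool_pos: [0.576, 0.1012, 0.3998]
ee_rot: [-3.141, 0.007, 1.715]
wrist_force: [0.7, -9.8, -0.8]
width: 0.0443
finger_force: 30.0
```

```bash
python3 chk.py
```

```text
30.45 [0.5760367  0.10122019 0.39978676] [-3.14131608  0.00674415  1.71463566] [ 0.6899469  -9.11187278 -0.2689629 ]
tcp hook -0.06745656831290035 0.0003210059272149203
plate front [184.3, 114.0] [355.2, 113.3]
large front [203.7, 182.7] [336.7, 182.2]
med front [215.9, 244.5] [325.0, 244.1]
small front [227.0, 299.8] [314.5, 299.5]
150 [202, 203, 264, 265, 286, 288, 338, 339]
158 [202, 203, 263, 264, 286, 288, 338, 339]
166 [203, 204, 271, 272, 315, 317, 337, 338]
174 [203, 204, 275, 276, 315, 317, 337, 338]
182 [204, 205, 278, 279, 315, 317, 336, 337, 338]
190 [213, 214, 215, 287, 288, 295, 296, 301, 302, 325, 326, 327, 328, 329]
198 [214, 215, 327, 328]
206 [214, 215, 216, 326, 327, 328]
214 [214, 215, 216, 326, 327, 328]
222 [215, 216, 217, 325, 326, 327]
230 [215, 216, 217, 325, 326, 327]
238 [216, 217, 325, 326]
246 [217, 218, 323, 324, 325]
254 [208, 209, 210, 333, 334, 335]
262 [204, 205, 206, 337, 338]
270 [201, 202, 223, 224, 226, 227, 316, 317, 318, 319, 340, 341, 342]
278 [197, 198, 199, 221, 222, 227, 228, 290, 291, 294, 295, 315, 316, 321, 322, 344, 345, 346]
286 [193, 194, 195, 219, 220, 227, 228, 315, 316, 323, 324, 347, 348, 349]
294 [190, 191, 216, 217, 227, 228, 315, 316, 325, 326, 351, 352, 353]
302 [186, 187, 188, 214, 215, 226, 227, 229, 246, 248, 315, 316, 328, 329, 355, 356, 357]
310 [211, 212, 224, 225, 226, 264, 266, 277, 278, 279, 317, 318, 330, 331, 358, 359]
318 [209, 210, 222, 223, 224, 264, 277, 278, 292, 293, 302, 303, 304, 318, 319, 320, 332, 333, 334, 359]
326 [209, 220, 221, 222, 223, 264, 266, 277, 278, 283, 284, 289, 290, 291, 320, 321, 322, 333, 334, 358, 359]
[91, 89, 90, 90, 83, 92, 91, 90, 92, 95, 90, 88, 82, 86, 90, 81, 78, 80, 81, 78, 79, 74, 73, 78, 74, 74, 69, 78, 76, 77, 78, 77, 72, 78, 72, 77, 79, 75, 76, 79, 78, 80, 72, 79, 76, 61, 80, 75, 82, 80, 74, 179, 205, 205, 205, 206]
```

Small butts against medium with no gap, bearing at 9 N; releasing, lifting clear and verifying.

{"name": "play_rows", "arguments": {
  "translation": [
    [-0.02,0,0],
    [0,0,0],
    [0,0,0],
    [0,0,0],
    [0,0,0],
    [0,0,-0.3],
    [0,0,-0.8],
    [0,0,-0.8]
  ],
  "twist": [
    [0,0,0],
    [0,0,0],
    [0,0,0],
    [0,0,0],
    [0,0,0],
    [0,0,0],
    [0,0,0],
    [0,0,0]
  ],
  "gripper": [-1,0.3,0.3,0.3,0.3,0.3,0.3,0.3]
}}

```text
time: 31.25
tool_pos: [0.5757, 0.103, 0.4766]
ee_rot: [-3.14, -0.0, 1.718]
wrist_force: [0.7, 1.1, 0.4]
width: 0.0608
finger_force: 0.0
```

{"name": "play_rows", "arguments": {
  "translation": [
    [0,0,-0.6],
    [0,0,-0.3],
    [0,0,0],
    [0,0,0]
  ],
  "twist": [
    [0,0,0],
    [0,0,0],
    [0,0,0],
    [0,0,0]
  ],
  "gripper": [0.3,0.3,0.3,0.3]
}}

```text
time: 31.65
tool_pos: [0.5759, 0.1029, 0.5108]
ee_rot: [-3.14, -0.0, 1.718]
wrist_force: [-0.4, 0.4, -0.1]
width: 0.0611
finger_force: 0.0
```

```bash
python3 - <<'E'
from h import *
im,m=snap('wrist'); o=robot.get_obs(); print(o['time'],o['tool_pos'],o['wrist_force'])
O=np.array([.5665,.168]); d=np.array([np.cos(np.radians(98.4)),np.sin(np.radians(98.4))]); n=np.array([-d[1],d[0]])
f=.012
K=[proj(m,[*(O+d*(f-.03*k)),.23]).round(1).tolist() for k in range(4)]; print(K)
a,b=int(K[0][1])-15,int(K[3][1])+12
edges(im,range(a,b,4),thr=35)
print(im[a:b,258].mean(1).round().astype(int).tolist())
im,m=snap('scene','s2.png')
for nm in ['large_slot','medium_slot','small_slot']: print(nm,[(round(q['score'],2),np.round(q['centre'],3).tolist()) for q in robot.spot_point(nm,'scene')[:3]])
E
```

```text
31.7 [0.57597528 0.1029185  0.50991613] [-0.28688256 -0.27879722 -0.34403138]
[[271.0, 119.1], [271.0, 159.3], [271.0, 197.1], [271.1, 232.6]]
104 [225, 226, 227, 247, 316, 317, 318]
108 [225, 226, 247, 316, 317, 318]
112 [225, 226, 316, 317, 318]
116 [225, 226, 246, 247, 316, 317, 318]
120 [231, 232, 248, 249, 263, 280, 311, 312]
124 [231, 232, 251, 261, 263, 280, 311, 312]
128 [231, 232, 253, 254, 263, 280, 282, 311, 312]
132 [231, 232, 258, 259, 261, 263, 280, 282, 311, 312]
136 [231, 232, 260, 280, 311, 312]
140 [231, 232, 275, 276, 307, 308, 309, 311, 312]
144 [188, 189, 190, 191, 216, 217, 218, 219, 226, 227, 228, 229, 232, 264, 265, 275, 276, 310, 311]
148 [192, 193, 209, 210, 231, 232, 233, 309, 310, 311]
152 [232, 233, 309, 310, 311]
156 [232, 233, 309, 310, 311]
160 [238, 239, 304, 305, 306]
164 [237, 238, 239, 269, 270, 275, 276, 304, 305, 306]
168 [237, 238, 239, 272, 277, 278, 304, 305, 306]
172 [237, 238, 239, 271, 272, 276, 277, 304, 305, 306]
176 [238, 239, 270, 271, 276, 277, 304, 305]
180 [238, 239, 267, 268, 275, 276, 304, 305]
184 [238, 239, 240, 267, 268, 275, 27
[... 621 characters left out ...]
, 135, 133, 134, 134, 136, 106, 100, 116, 95, 71, 64, 69, 72, 66, 69, 74, 69, 73, 73, 67, 56, 63, 69, 67, 66, 69, 70, 70, 68, 72, 68, 68, 65, 63, 64, 67, 70, 73, 69, 72, 68, 71, 69, 69, 68, 66, 69, 66, 67, 75, 69, 67, 71, 68, 65, 64, 68, 66, 63, 62, 62, 71, 69, 65, 72, 64, 65, 72, 65, 63, 64, 59, 64, 65, 71, 67, 68, 63, 68, 67, 67, 65, 64, 70, 63, 69, 69, 63, 66, 64, 68, 113, 119, 119, 114, 89, 119, 129, 130, 127, 126, 132, 129, 129, 127, 122, 127, 170, 182, 182, 183, 181, 183, 184, 184, 185, 186, 188]
large_slot [(0.56, [0.569, 0.164, 0.201]), (0.29, [0.572, 0.104, 0.148])]
medium_slot [(0.67, [0.573, 0.136, 0.202])]
small_slot [(0.84, [0.377, -0.355, 0.054]), (0.6, [0.654, -0.069, 0.003])]
```

Face transitions at rows 118/158/198/233 match a 30 mm pitch (119/159/197/233), centred, no gaps. Handing in.

```bash
python3 -c "
from bench import robot
print(robot.close_job())"
```

```text
the job is handed in; nothing more can be done
None
```

The three grey spacers hang on the hook in order, large, medium, small, each seated with no visible gap; I pressed each home at 8–10 N (the large peaked at about 17.5 N, under the 25 N limit) and handed the job in at about 32 s of the 72 s allowed.

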